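Fetch the block plane from behind the glue, jar and can

ROBOT

A 6-joint arm with a two-finger parallel gripper is mounted at the origin on the work surface. World frame = base frame: x ahead of the robot, y to its left, z up, the work surface at z = 0. Lengths are in m, angles in rad, forces in N, time in s.
With the tool pointing down it reaches from about 0.35 to 0.8 m from the base axis. Payload 7.3 kg.
Tool frame: the origin (TCP) lies midway between the tips of the shut fingers; the grasp point (between the pads) lies 19 mm behind it (r.hold_point_z is the distance from the TCP to the grasp point, in m); x points along the fingers, z is the direction in which the jaws open and shut, and the axes are right-handed (so a half turn about x gives the same grasp; the last joint's range is limited). The gripper opens to 85 mm and grips with 20 to 120 N. Pads are 22 mm wide; open, the fingers measure 114 mm over their backs; the gripper's body (76 mm by 85 mm) begins 54 mm behind the grasp point. The pads swing forward as they close: fully open they stand 13 mm farther back than shut.
Start: joints at [-1.486, 0.342, 1.524, -0, 1.275, -0.146], TCP at [0.12, -0.511, 0.192] pointing down, gripper open.
Joint ranges: [-2.53, 2.53], [-0.77, 2.02], [0.04, 2.7], [-1, 4.14], [0.28, 2.66], [-3.11, 3.11]. Speed limits (rad/s): [2.57, 2.57, 3.14, 3.14, 3.14, 3.14].

INTERFACE

Orientations are given as a unit quaternion [w, x, y, z].
In Python, from workcell import status, eyes, r gives the robot as it stands.
- The arm moves only by the tool play_rows, never from a script. Its arguments are lists of equal length, an entry for each row: "fingers": the closure, from -1 (fully open) to 1 (shut); "dp": the shift along the tool's x, y, z in m, a list of three; "twist": the turn about the tool's x in degrees. A call has 1 to 12 rows; each row shifts and turns the commanded pose from where the row before left it, along the tool's axes as they then stand; what a row does not reach is not made up. A row lasts 1/10 s, in which the tool goes at most 50 mm and 8.59 degrees, less where a joint would pass 70% of its speed; a pose out of reach is approached as far as the arm can. A call with a gripper value outside its range is refused whole. The fingers move at their own pace and stop on an object; "newtons" is the grip in N (left out, the last holds). Time passes only in rows, so rows that do not move let the fingers close. It gives the time, the measured TCP pose, the force and the opening at its end, in the units of the state.
- status.read_state(): the state, without advancing time (a new reading comes with each control period).
- eyes.snapshot(name): name is "side" or "top" or "wrist"; returns a dict with "color" (384x512x3 uint8, red, green, blue), "intrinsics" (3x3 intrinsics, pixels), "k1" (the pictures are not rectified: a ray, as slopes to the right and down, at radius r is drawn at 1 + k1 r^2 times it, then the intrinsics apply), "rvec" (rotation vector, rad) and "tvec" (3), from world to camera coordinates, as OpenCV has them; the wrist camera has in their place "tool_from_camera" (4x4, takes a point from camera to tool coordinates, whose origin is the TCP and whose axes are the tool frame's). Camera axes: x right, y down, z forward; pixel columns grow to the right and rows downward; lengths in m; the calibration is good to about 2 mm. A picture is of the moment at which its call begins: read the wrist's pose just before it. There is no depth.
- r.job_done(): hands the job in, once; it reports no verdict.
The state is a dict: "time_s": time; "q": joint angles; "dq": joint speeds; "tau": joint torques, N m; "ee_pos": TCP position; "tool_rot": TCP orientation; "ft_force": force on the tool from outside, world axes, zero at the start; "moment": the same for the moment, N m; "finger_gap": opening from 0.0 (shut) to 1.0 (fully open).
Only numpy, scipy, OpenCV 4.12 (cv2) and the standard library are available. Lean on these libraries where they do the work, as an engineer would, in place of code of your own. Each camera call takes 0.05 s, during which the arm holds its last target. There are 200 camera calls.

TASK

The block plane lies at the back of the tool tray, behind a glue bottle, a screw jar and a wax can. First stand all three on the cork mat, then lay the plane on the green felt of the plane rest, lengthwise within the felt (either way round), and only then put the bottle, jar and can back, each exactly where it stood at the start. Keep the three containers upright throughout and leave the tape measure and the brad tin in the tray where they lie.

Things in the scene. Friction and masses are not known exactly. Their poses are not given: they have to be found in the camera images.
- bottle: Glue bottle, white with a blue band and a narrow orange cap: upright cylinder 42 mm diameter, 85 mm high, with a cap 20 mm diameter on top, 110 mm in all; about 0.16 kg. Grip its body about 72 mm above its underside. Origin: centre of its underside, z up.
- jar: Screw jar of amber glass with a pale label and black lid: upright cylinder 50 mm diameter, 85 mm high, lid 48 mm diameter above it, 103 mm in all; about 0.22 kg. Grip it about 68 mm above its underside. Origin: centre of its underside, z up.
- can: Wax can, red with a thin yellow stripe and steel top: upright cylinder 46 mm diameter, 100 mm high; about 0.25 kg. Grip it about 70 mm above its underside. Origin: centre of its underside, z up.
- plane: Small block plane, 0.6 kg: dark sole 150 x 45 x 8 mm; blue body with parallel cheeks 45 mm apart up to 32 mm height along the middle 100 mm; steel lever cap and brass wheel above (52 mm high in all), brass knob near the front end. Origin: centre of its underside; x along its length to the knob, y across, z up. Grip it across the cheeks at the middle, 26 mm above its underside.
- tray: Fixed dark wood tray, outer 172 (x) x 262 (y) x 18 mm, walls and floor 6 mm. Origin: centre of its underside; x from front (robot side) to back, y along its length. The containers stand in a row along y in the front half, in any order, 80 mm apart, 10 to 17 mm from the plane, which lies along y in the back half; 30 mm free between it and the back wall.
- mat: Side area: fixed thin cork mat 250 (x) x 110 (y) x 4 mm, to one side of the tray. Origin: centre of its underside, x along its length, z up. Has room for the three containers in a row along x.
- rest: Plane rest on the other side of the tray: fixed wooden slab 210 (x) x 95 (y) x 18 mm with a flat green felt 174 x 65 mm and 2 mm thick centred on top; felt surface 20 mm above the origin. Origin: centre of its underside, x along its length, z up.
- tape: Bystander: yellow pocket tape measure 36 x 34 x 22 mm high, in the back half of the tray beyond one end of the plane (+y of the tray). Leave alone. Origin: centre of its underside.
- tin: Bystander: round aluminium brad tin with a red disc on top, 34 mm diameter, 20 mm high, in the back half of the tray beyond the other end of the plane (-y of the tray). Leave alone. Origin: centre of its underside.
Things that resemble listed ones, but are neither listed nor needed, are in the scene too. Of the things that look like the rest, the larger one is meant.

How it is judged:
By the outcome, as a careful person would: the job done as asked, in the order asked, and still so for the second after the job is handed in, with the robot touching nothing.
It also fails if it takes over 147 s, if anything falls off the work surface, if the arm or the gripper's body presses on something with over 40 N, if the wrist force passes 120 N, or if a joint passes its speed limit or range.

## Working session

There is one attempt and no reset: what is moved stays moved. The work goes in short steps, Python scripts to look and compute and a tool call to move; the robot and the scene stay as the last step left them, time stands still between calls to the robot, and variables do not carry over. Pictures are saved under pics/ and viewed, about 12 in all and at most 16, crops included, and the job is handed in when it is done.

Besides the shell and the picture viewer there is one more tool, called after "Request:" as name(argument=value, ...) on one line, values as JSON. play_rows: Moves the arm, as the interface text tells. Its arguments: {"type":"object","properties":{"fingers":{"type":"array"},"dp":{"type":"array"},"twist":{"type":"array"},"newtons":{"type":"number"}},"required":["fingers","dp","twist"]}

```bash
ls; mkdir -p pics; python3 - <<'E'
from workcell import status, eyes, r
import cv2
print(status.read_state(), r.hold_point_z)
for n in ("top","side"):
    s=eyes.snapshot(n); cv2.imwrite(f"pics/{n}0.png",s["color"][:,:,::-1])
    print({k:v for k,v in s.items() if k!="color"})
s=eyes.snapshot("wrist");print(s["tool_from_camera"],s["intrinsics"],s["k1"])
E
```

```text
pics
{'time_s': 0.0, 'q': array([-1.48599324e+00,  3.42733570e-01,  1.52503838e+00, -4.54619335e-06,
        1.27539324e+00, -1.46037615e-01]), 'dq': array([-1.52361618e-03, -1.21427526e-03, -1.86732739e-04,  6.31879122e-05,
       -1.04495673e-03,  7.17875186e-04]), 'tau': array([-2.16507811e-03, -4.33677185e+01, -2.46011013e+01, -4.53191087e-04,
        7.94089108e-03, -9.91479112e-07]), 'ee_pos': array([ 0.12007861, -0.51060056,  0.19141292]), 'tool_rot': array([ 0.55387344,  0.43949453,  0.55463751, -0.43868667]), 'ft_force': array([ 0.21016327,  0.04519777, -0.1864795 ]), 'moment': array([ 0.01826685, -0.03557512, -0.02316932]), 'finger_gap': 1.0018108503382517} 0.0187
{'intrinsics': array([[357.31313763,   0.        , 255.42219896],
       [  0.        , 357.31313763, 191.09667196],
       [  0.        ,   0.        ,   1.        ]]), 'k1': -0.10053394280798128, 'rvec': array([ 2.16474148, -2.14796021,  0.13837529]), 'tvec': array([-0.00631581,  0.44957268,  0.97953403])}
{'intrinsics': array([[358.14105897,   0.        , 253.98275993],
       [  0.        , 358.14105897, 194.87965244],
       [  0.        ,   0.        ,   1.        ]]), 'k1': -0.08432323310095692, 'rvec': array([ 0.44577942, -2.79013104,  1.11557577]), 'tvec': array([0.4457661 , 0.13823015, 0.75234411])}
[[-8.36368431e-04 -2.80780894e-01  9.59771530e-01 -1.81940703e-01]
 [ 2.89811154e-04 -9.59771893e-01 -2.80780748e-01  7.10543131e-02]
 [ 9.99999608e-01  4.33163403e-05  8.84096348e-04  2.52664805e-04]
 [ 0.00000000e+00  0.00000000e+00  0.00000000e+00  1.00000000e+00]] [[279.97035182   0.         257.17036752]
 [  0.         279.97035182 193.2381432 ]
 [  0.           0.           1.        ]] -0.0021924259958887417
```

View pics/top0.png

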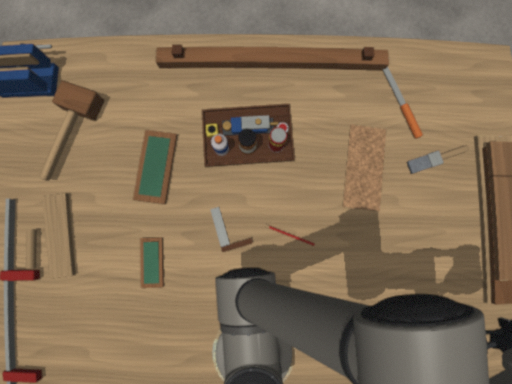

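View pics/side0.png

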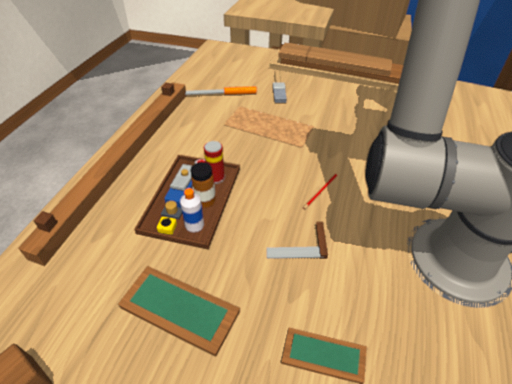

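Top view: the tray is at (248,135), with the bottle at (220,143), jar at (248,140), can at (279,135) and plane at (250,124). The mat is at (365,167). Two things look like the rest: (155,167), the larger, and (151,262), the smaller. The larger should be the one meant; I'll check its size and view a crop.

```bash
cat > h.py <<'E'
import numpy as np, cv2
from scipy.spatial.transform import Rotation as R
from workcell import status, eyes, r
def ext(s, st=None):
    if "rvec" in s: return cv2.Rodrigues(s["rvec"])[0], np.array(s["tvec"])
    T=np.eye(4); T[:3,:3]=R.from_quat(np.roll(st["tool_rot"],-1)).as_matrix(); T[:3,3]=st["ee_pos"]
    W=np.linalg.inv(T@s["tool_from_camera"]); return W[:3,:3],W[:3,3]
def dist(s): return np.array([s["k1"],0,0,0,0.])
def unproj(s,uv,z,st=None):
    Rm,t=ext(s,st); p=cv2.undistortPoints(np.array(uv,float).reshape(-1,1,2),s["intrinsics"],dist(s))[:,0]
    c=-Rm.T@t; d=np.c_[p,np.ones(len(p))]@Rm
    return c+d*((np.broadcast_to(z,len(p))-c[2])/d[:,2])[:,None]
def proj(s,P,st=None):
    Rm,t=ext(s,st); return cv2.projectPoints(np.array(P,float).reshape(-1,1,3),cv2.Rodrigues(Rm)[0],t,s["intrinsics"],dist(s))[0][:,0]
def snap(n):
    st=status.read_state(); return eyes.snapshot(n),st
E
python3 - <<'E'
from h import *
s,_=snap("top"); im=s["color"][:,:,::-1]
a=cv2.resize(im[95:215,125:395],None,fx=2.95,fy=2.95,interpolation=cv2.INTER_CUBIC)
cv2.imwrite("pics/c1.png",a)
hsv=cv2.cvtColor(im.copy(),cv2.COLOR_BGR2HSV)
g=cv2.inRange(hsv,(60,80,40),(90,255,255))
n,l,stt,c=cv2.connectedComponentsWithStats(g)
for i in range(1,n):
    if stt[i,4]>150:
        pts=np.argwhere(l==i)[:,::-1].astype(float); w=unproj(s,pts,.02)
        m=cv2.minAreaRect((w[:,:2]*1000).astype(np.float32)); print("green",c[i],stt[i,4],m)
        mu=w.mean(0);e=np.linalg.eigh(np.cov((w-mu)[:,:2].T)); print(mu,np.sqrt(12*e[0]),np.degrees(np.arctan2(e[1][1,1],e[1][0,1])))
E
```

```text
green [154.01532913 165.9657349 ] 1109 ((522.8866577148438, 291.5597839355469), (58.12849044799805, 166.07211303710938), 82.86212158203125)
[0.52205038 0.29141298 0.02      ] [0.05802262 0.16594072] 172.83130608232267
green [150.95294118 262.19411765] 510 ((246.58425903320312, 288.9834289550781), (108.85295867919922, 34.45867156982422), 1.9410614967346191)
[0.24711352 0.28913137 0.02      ] [0.03710303 0.10941985] -178.28141644471756
```

View pics/c1.png

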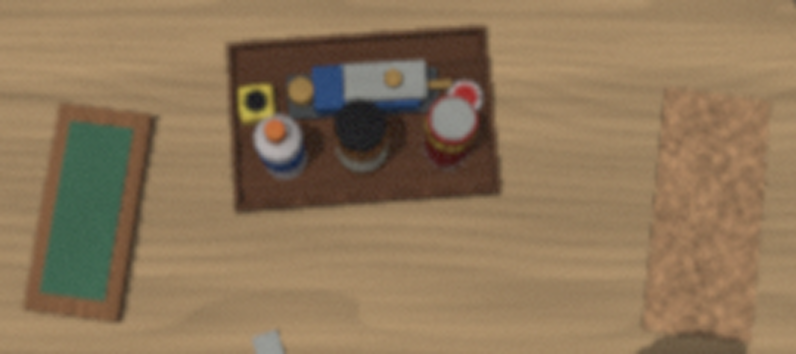

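The crop shows the bottle, jar and can in a row, left to right, with the plane behind them and its knob pointing left (+y). The larger green-topped slab measures 166 x 58 mm, near the 174 x 65 mm felt. The smaller one is about 109 x 36 mm, so the larger is the rest. Next I'll estimate rough positions and the move to a wrist view.

```bash
cat >> h.py <<'E'
def yaw_of(st):  # yaw of tool z (jaw axis) in world, deg
    M=R.from_quat(np.roll(st["tool_rot"],-1)).as_matrix(); return np.degrees(np.arctan2(M[1,2],M[0,2])),M
def plan(target, jawyaw=None):
    st=status.read_state(); y,M=yaw_of(st)
    d=M.T@(np.array(target)-st["ee_pos"]); print("pos",st["ee_pos"].round(4),"jaw yaw",round(y,2),"toolx",M[:,0].round(3),"t",st["time_s"])
    out=[(d*1000).round(1)]
    if jawyaw is not None:
        tw=-((jawyaw-y+90)%180-90); out.append(round(tw,2))  # tool x down: +twist = -yaw
        d2=R.from_euler('x',-tw,degrees=True).apply(d); out.append(("after twist",(d2*1000).round(1)))
    print("dp mm",*out)
E
python3 - <<'E'
from h import *
s,_=snap("top")
f=lambda a:(np.array(a,float)+.5)/2.95-.5+np.array([125,95])
t=unproj(s,f([(229,44),(487,27),(499,194),(237,212)]),.018);print("tray",t.round(3),t.mean(0).round(4))
print("mat",(m:=unproj(s,f([(668,88),(770,92),(750,335),(643,328)]),.004)).round(3),m.mean(0))
for n,p,z in (("cap",(275,130),.116),("lid",(359,126),.109),("can",(453,118),.106),("wheel",(394,78),.058),("knob",(300,90),.04),("tape",(256,103),.028),("tin",(465,95),.026)):
    print(n,unproj(s,f([p]),z).round(4))
tc=t.mean(0); plan([tc[0],tc[1],.25],0)
E
```

```text
tray [[ 0.693  0.156  0.018]
 [ 0.713 -0.103  0.018]
 [ 0.541 -0.113  0.018]
 [ 0.521  0.143  0.018]] [0.617  0.0209 0.018 ]
mat [[ 0.656 -0.288  0.004]
 [ 0.654 -0.394  0.004]
 [ 0.405 -0.363  0.004]
 [ 0.412 -0.256  0.004]] [ 0.53181749 -0.32508706  0.004     ]
cap [[0.5766 0.0971 0.116 ]]
lid [[0.5827 0.0224 0.109 ]]
can [[ 0.5918 -0.0624  0.106 ]]
wheel [[ 0.6449 -0.0092  0.058 ]]
knob [[0.6381 0.082  0.04  ]]
tape [[0.6285 0.126  0.028 ]]
tin [[ 0.6388 -0.0795  0.026 ]]
pos [ 0.1201 -0.5109  0.1918] jaw yaw -76.77 toolx [-0.     0.001 -1.   ] t 0.25
dp mm [ -57.9  605.4 -404. ] -76.77 ('after twist', array([-57.9, 531.8, 496.9]))
```

Request:
play_rows(fingers=[-1,-1,-1,-1,-1,-1,-1,-1,-1,-1,-1,-1], dp=[[-0.01,0,0],[-0.01,0,0],[-0.0045,0.0245,-0.0248],[-0.0045,0.0245,-0.0248],[-0.0045,0.0245,-0.0248],[-0.0045,0.0245,-0.0248],[-0.0045,0.0245,-0.0248],[-0.0045,0.0245,-0.0248],[-0.0045,0.0245,-0.0248],[-0.0045,0.0245,-0.0248],[-0.0045,0.0245,-0.0248],[-0.0045,0.0245,-0.0248]], twist=[4.4,4.4,0,0,0,0,0,0,0,0,0,0], newtons=40)

```text
time_s: 1.45
ee_pos: [0.3459, -0.2437, 0.2573]
tool_rot: [0.519, 0.48, 0.519, -0.48]
ft_force: [0.8, 0.1, -0.2]
finger_gap: 0.999
```

Request:
play_rows(fingers=[-1,-1,-1,-1,-1,-1,-1,-1,-1,-1,-1,-1], dp=[[-0.0045,0.0245,-0.0248],[-0.0045,0.0245,-0.0248],[-0.0045,0.0245,-0.0248],[-0.0045,0.0245,-0.0248],[-0.0045,0.0245,-0.0248],[-0.0045,0.0245,-0.0248],[-0.0045,0.0245,-0.0248],[-0.0045,0.0245,-0.0248],[-0.0045,0.0245,-0.0248],[-0.0045,0.0245,-0.0248],[0,0,0],[0,0,0]], twist=[0,0,0,0,0,0,0,0,0,0,0,0])

```text
time_s: 2.65
ee_pos: [0.5704, 0.0217, 0.3014]
tool_rot: [0.519, 0.48, 0.52, -0.48]
ft_force: [0.1, 0.0, -0.4]
finger_gap: 0.994
```

```bash
python3 - <<'E'
from h import *
s,st=snap("wrist"); cv2.imwrite("pics/w1.png",s["color"][:,:,::-1]); plan([.57,.02,.3],94.4)
np.save("w1.npy",dict(s=s,st=st),allow_pickle=True)
E
```

```text
pos [0.57   0.0211 0.3016] jaw yaw -85.56 toolx [-0.001 -0.    -1.   ] t 2.7
dp mm [ 1.6 -0.1  1.1] 0.04 ('after twist', array([ 1.6, -0.1,  1.1]))
```

View pics/w1.png

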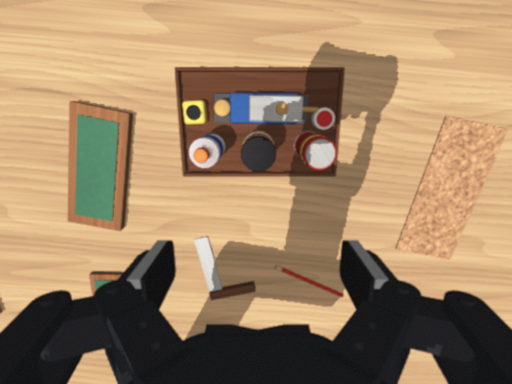

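The wrist picture shows the tray with corners (176,68), (344,68), (337,175) and (183,175), the cap at (202,156), the lid at (258,154) and the can top at (319,154). It also shows the plane body at (267,108), the whole mat at (452,187) and the felt at (97,166). I'll measure these and overlay the models to check.

```bash
cat > m.py <<'E'
from h import *
d=np.load("w1.npy",allow_pickle=True).item(); s,st=d["s"],d["st"]; im=s["color"][:,:,::-1].copy()
U=lambda p,z:unproj(s,p,z,st)
t=U([(176,68),(344,68),(337,175.5),(183,175.5)],.018); print("tray",t.mean(0).round(4),np.linalg.norm(t-np.roll(t,-1,0),axis=1).round(3),t.round(3).tolist())
m=U([(447,116.5),(506,126),(448,257),(397,248)],.004); print("mat",m.mean(0).round(4),np.linalg.norm(m-np.roll(m,-1,0),axis=1).round(3)); e=(m[0]+m[1]-m[2]-m[3]); print("matyaw",np.degrees(np.arctan2(e[1],e[0])))
hsv=cv2.cvtColor(im,cv2.COLOR_BGR2HSV); g=cv2.inRange(hsv,(60,80,40),(90,255,255)); g[240:]=0
w=U(np.argwhere(g)[:,::-1],.02); mu=w.mean(0);E=np.linalg.eigh(np.cov((w-mu)[:,:2].T)); print("felt",mu.round(4),np.sqrt(12*E[0]).round(3),np.degrees(np.arctan2(E[1][1,1],E[1][0,1])))
P=dict(bottle=U([(201.5,156)],.116)[0],jar=U([(258.5,154)],.109)[0],can=U([(319.5,153.5)],.106)[0])
for k,v in P.items(): print(k,v.round(4))
E
cat >m2.py <<'E'
from m import *
big=cv2.resize(im[55:190,165:355],None,fx=4,fy=4,interpolation=cv2.INTER_CUBIC)
def poly(Q,c):
    q=(proj(s,Q,st)-[165,55]+.5)*4-.5; cv2.polylines(big,[q.round().astype(np.int32)],True,c,1)
a=np.linspace(0,2*np.pi,40); circ=lambda c,r,z:np.c_[c[0]+r*np.cos(a),c[1]+r*np.sin(a),a*0+z]
for k,rs in dict(bottle=[(.010,.116),(.021,.091),(.021,.006)],jar=[(.024,.109),(.025,.006)],can=[(.023,.106),(.023,.006)]).items():
    for R_,z in rs: poly(circ(P[k],R_,z),(0,255,0))
poly(t,(0,255,255))
ty=np.radians(TY); c,sn=np.cos(ty),np.sin(ty); tx=np.array([c,sn]); tyv=np.array([-sn,c])
for L,W,z in ((.150,.045,.014),(.150,.045,.006),(.1,.045,.038)):
    poly([[*(PL+x*W/2*tx+y*L/2*tyv),z] for x,y in ((1,1),(1,-1),(-1,-1),(-1,1))],(255,0,255))
cv2.imwrite(OUT,big)
E
python3 - <<'E'
import builtins,numpy as np
builtins.TY=4.4; builtins.OUT="pics/w1c.png"; builtins.PL=np.array([.637,.015])
exec(open("m.py").read())
b=U([(231.5,94),(302,94)],.038); print("body/lever edge",b.round(4)); print("knob",U([(222,107)],.04).round(4),"wheel",U([(281,108)],.055).round(4))
exec(open("m2.py").read())
E
```

```text
tray [0.621  0.0204 0.018 ] [0.257 0.169 0.262 0.168] [[0.695, 0.156, 0.018], [0.715, -0.101, 0.018], [0.547, -0.117, 0.018], [0.527, 0.144, 0.018]]
mat [ 0.5314 -0.3233  0.004 ] [0.103 0.249 0.102 0.245]
matyaw -7.033113194151841
felt [0.5293 0.29   0.02  ] [0.062 0.17 ] 172.90210084698109
bottle [0.5791 0.0952 0.116 ]
jar [0.5866 0.0206 0.109 ]
can [ 0.5933 -0.0615  0.106 ]
body/lever edge [[ 0.6629  0.067   0.038 ]
 [ 0.6713 -0.0386  0.038 ]]
knob [[0.6431 0.0801 0.04  ]] wheel [[ 0.6485 -0.0078  0.055 ]]
tray [0.621  0.0204 0.018 ] [0.257 0.169 0.262 0.168] [[0.695, 0.156, 0.018], [0.715, -0.101, 0.018], [0.547, -0.117, 0.018], [0.527, 0.144, 0.018]]
mat [ 0.5314 -0.3233  0.004 ] [0.103 0.249 0.102 0.245]
matyaw -7.033113194151841
felt [0.5293 0.29   0.02  ] [0.062 0.17 ] 172.90210084698109
bottle [0.5791 0.0952 0.116 ]
jar [0.5866 0.0206 0.109 ]
can [ 0.5933 -0.0615  0.106 ]
```

View pics/w1c.png

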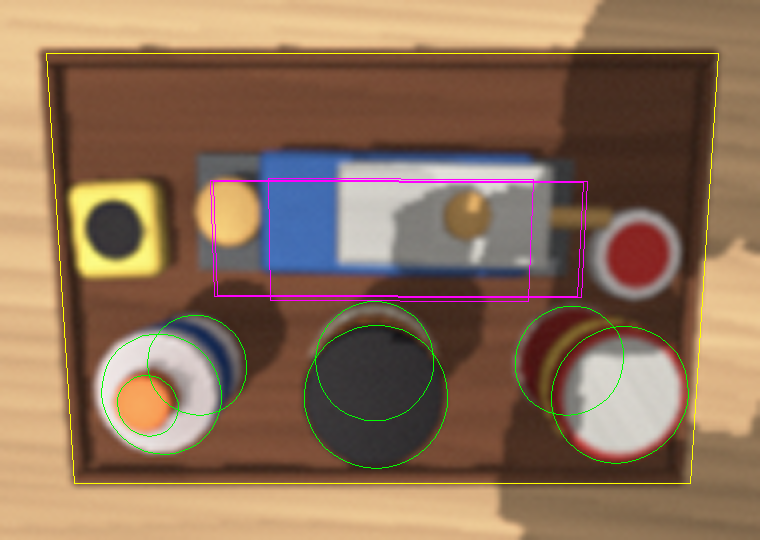

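The container circles match the picture to about 1 mm. The plane sits about 12 mm further back than my first guess, at roughly (.648,.021), which agrees with the 30 mm gap to the back wall. I'll start with the can.

Request:
play_rows(fingers=[-0.45,-0.45,-0.45,-0.45,-0.45,-0.45,-0.45], dp=[[0.025,0.0028,0.0141],[0.025,0.0028,0.0141],[0.025,0.0028,0.0141],[0.025,0.0028,0.0141],[0.025,0.0028,0.0141],[0.025,0.0025,0.014],[0,0,0]], twist=[0,0,0,0,0,0,0])

```text
time_s: 3.4
ee_pos: [0.5907, -0.0638, 0.1487]
tool_rot: [0.516, 0.48, 0.52, -0.483]
ft_force: [-0.0, 1.1, 0.3]
finger_gap: 0.723
```

```bash
python3 - <<'E'
from h import *
s,st=snap("wrist"); cv2.imwrite("pics/w2.png",s["color"][:,:,::-1]); plan([.593,-.0618,.053],94.4); print(st["finger_gap"])
E
```

```text
pos [ 0.5918 -0.063   0.151 ] jaw yaw -85.73 toolx [-0.004  0.001 -1.   ] t 3.45
dp mm [98.   1.6 -1. ] -0.13 ('after twist', array([98. ,  1.6, -1. ]))
0.722646316770996
```

View pics/w2.png

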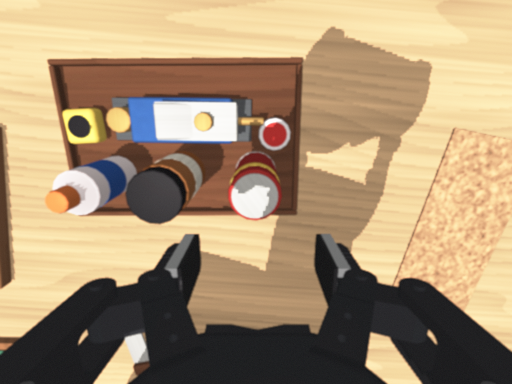

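The can top at (255,196) sits centred between the fingers, whose tips are at columns 200 and 315. I'll descend and grip.

Request:
play_rows(fingers=[-0.45,-0.45,-0.45,-0.45,-0.45,-0.45,1,1,1,1,1], dp=[[0.02,0.0015,-0.001],[0.02,0,0],[0.02,0,0],[0.02,0,0],[0.018,0,0],[0,0,0],[0,0,0],[0,0,0],[0,0,0],[0,0,0],[0,0,0]], twist=[0,0,0,0,0,0,0,0,0,0,0])

```text
time_s: 4.55
ee_pos: [0.596, -0.0608, 0.0564]
tool_rot: [0.52, 0.481, 0.518, -0.48]
ft_force: [-1.7, 0.2, 6.9]
finger_gap: 0.511
```

```bash
python3 - <<'E'
from h import *
st=status.read_state();print(st["finger_gap"],st["ft_force"]); plan([.611,-.334,.12])
E
```

```text
0.5110062057183371 [-1.69009452  0.16438935  6.87258659]
pos [ 0.596  -0.0608  0.0564] jaw yaw -85.58 toolx [ 0.004 -0.001 -1.   ] t 4.55
dp mm [-63.3  -5.9 273.6]
```

Request:
play_rows(fingers=[1,1,1,1,1,1,1,1,1,1,1,1], dp=[[-0.01,0,0],[-0.025,0,0],[-0.03,0,0.01],[0,-0.001,0.03],[0,-0.001,0.034],[0,-0.001,0.034],[0,-0.001,0.034],[0,-0.001,0.034],[0,-0.001,0.034],[0,0,0.034],[0,0,0.03],[0,0,0]], twist=[0,0,0,0,0,0,0,0,0,0,0,0])

```text
time_s: 5.75
ee_pos: [0.6091, -0.3387, 0.1191]
tool_rot: [0.518, 0.481, 0.517, -0.482]
ft_force: [0.8, 0.1, -2.6]
finger_gap: 0.512
```

Request:
play_rows(fingers=[1,1], dp=[[0,0,0],[0,0,0]], twist=[0,0])

```text
time_s: 5.95
ee_pos: [0.6099, -0.3333, 0.1193]
tool_rot: [0.519, 0.48, 0.519, -0.48]
ft_force: [-0.7, -0.5, -1.2]
finger_gap: 0.51
```

```bash
python3 - <<'E'
from h import *
s,st=snap("wrist"); cv2.imwrite("pics/w3.png",s["color"][:,:,::-1]);print(st["finger_gap"],st["ft_force"]); plan([.611,-.334,.054])
E
```

```text
0.5095498619472414 [-0.674343   -0.49148179 -1.19015604]
pos [ 0.61   -0.333   0.1194] jaw yaw -85.51 toolx [-0.  0. -1.] t 6.0
dp mm [65.4  0.9  1.1]
```

View pics/w3.png

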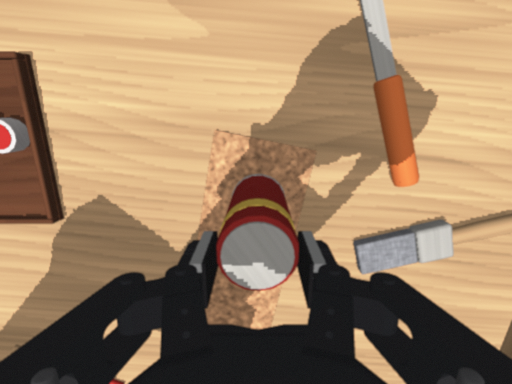

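The can hangs upright between the pads, over the back half of the mat. I'll set it down.

Request:
play_rows(fingers=[1,1,1,1,1,1,1,-0.4,-0.4,-0.4,-0.4], dp=[[0.02,0,0],[0.02,0,0],[0.015,0,0],[0.006,0,0],[0.004,0,0],[0.001,0,0],[0,0,0],[0,0,0],[0,0,0],[-0.01,0,0],[-0.02,0,0]], twist=[0,0,0,0,0,0,0,0,0,0,0])

```text
time_s: 7.1
ee_pos: [0.6091, -0.3339, 0.0823]
tool_rot: [0.518, 0.48, 0.52, -0.481]
ft_force: [0.1, -0.3, 0.4]
finger_gap: 0.7
```

Request:
play_rows(fingers=[-0.4,-0.4,-0.4,-0.4,-0.4], dp=[[-0.03,0,0],[-0.03,0,0],[-0.03,0,0],[0,0,0],[0,0,0]], twist=[0,0,0,0,0])

```text
time_s: 7.6
ee_pos: [0.6103, -0.3347, 0.1746]
tool_rot: [0.52, 0.48, 0.518, -0.48]
ft_force: [0.1, -0.2, -0.3]
finger_gap: 0.696
```

```bash
python3 - <<'E'
from h import *
s,st=snap("wrist"); cv2.imwrite("pics/w4.png",s["color"][:,:,::-1]);print(st["finger_gap"],st["ft_force"]); plan([.585,.0212,.15],94.4)
E
```

```text
0.6959396310379796 [ 0.08038225 -0.17352796 -0.26311326]
pos [ 0.6097 -0.3343  0.173 ] jaw yaw -85.58 toolx [-0. -0. -1.] t 7.65
dp mm [  23.     2.7 -356.3] 0.02 ('after twist', array([  23. ,    2.6, -356.3]))
```

Request:
play_rows(fingers=[-0.35,-0.35,-0.35,-0.35,-0.35,-0.35,-0.35,-0.35,-0.35,-0.35,-0.35,-0.35], dp=[[0,0,-0.03],[0,0.001,-0.036],[0,0.001,-0.036],[0,0.001,-0.036],[0.003,0,-0.036],[0.004,0,-0.036],[0.004,0,-0.036],[0.004,0,-0.036],[0.004,0,-0.036],[0.004,0,-0.0383],[0,0,0],[0,0,0]], twist=[0,0,0,0,0,0,0,0,0,0,0,0])

```text
time_s: 8.85
ee_pos: [0.5847, 0.0219, 0.149]
tool_rot: [0.519, 0.479, 0.52, -0.48]
ft_force: [0.7, -1.0, -0.1]
finger_gap: 0.671
```

```bash
python3 - <<'E'
from h import *
s,st=snap("wrist"); im=s["color"][:,:,::-1].copy(); cv2.imwrite("pics/w5.png",im); plan([.585,.0212,.051],94.4); print(st["finger_gap"])
p=proj(s,[[.585,.0212,.109]],st)[0]; print(p)
x0,y0=(p-45).astype(int); g=cv2.inRange(im[y0:y0+90,x0:x0+90].max(2),0,75)
n,l,q,c=cv2.connectedComponentsWithStats(g); i=1+q[1:,4].argmax(); print(q[i],c[i]+[x0,y0])
cn=cv2.convexHull(max(cv2.findContours((l==i).astype(np.uint8),0,1)[0],key=cv2.contourArea)); e=cv2.minEnclosingCircle(cn); cc=np.array(e[0])+[x0,y0]; print(cc,e[1],unproj(s,[cc],.109,st))
E
```

```text
pos [0.5851 0.0209 0.1493] jaw yaw -85.55 toolx [-0.002 -0.    -1.   ] t 8.9
dp mm [98.3  0.1 -0.3] 0.05 ('after twist', array([98.3,  0.1, -0.3]))
0.6711052116347512
[257.37082796 200.04097861]
[   0   13   90   55 2486] [257.64279968 195.6995173 ]
[256.5 209.5] 44.502906799316406 [[0.57662289 0.02126478 0.109     ]]
```

View pics/w5.png

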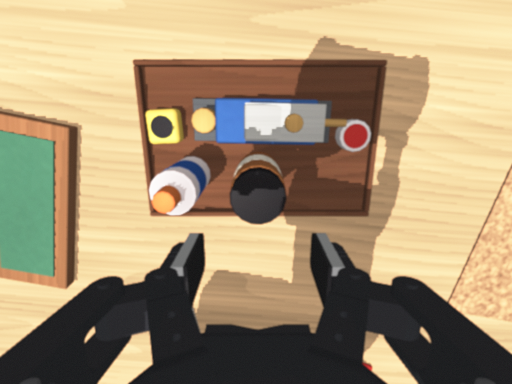

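The jar's lid is at (258,196), centred between the fingers and about 3 mm further in +x than I assumed. I'll descend, grip and lift.

Request:
play_rows(fingers=[-0.35,-0.35,-0.35,-0.35,-0.35,-0.35,-0.35,1,1,1,1,1], dp=[[0.02,0.003,0],[0.02,0,0],[0.02,0,0],[0.02,0,0],[0.018,0,0],[0,0,0],[0,0,0],[0,0,0],[0,0,0],[0,0,0],[0,0,0],[0,0,0]], twist=[0,0,0,0,0,0,0,0,0,0,0,0])

```text
time_s: 10.1
ee_pos: [0.5893, 0.0211, 0.0533]
tool_rot: [0.52, 0.481, 0.518, -0.48]
ft_force: [-0.2, -1.6, 6.5]
finger_gap: 0.542
```

```bash
python3 - <<'E'
from h import *
st=status.read_state();print(st["finger_gap"],st["ft_force"]); plan([.5315,-.324,.116])
E
```

```text
0.541785685743264 [-0.23254339 -1.57260405  6.49152849]
pos [0.5893 0.0211 0.0533] jaw yaw -85.56 toolx [ 0.003 -0.001 -1.   ] t 10.1
dp mm [-62.5 -84.2 339.6]
```

Request:
play_rows(fingers=[1,1,1,1,1,1,1,1,1,1,1,1], dp=[[-0.01,0,0],[-0.025,0,0],[-0.03,0,0.01],[0,-0.005,0.025],[0,-0.01,0.038],[0,-0.012,0.038],[0,-0.012,0.038],[0,-0.012,0.038],[0,-0.012,0.038],[0,-0.012,0.038],[0,-0.008,0.038],[0,0,0.025]], twist=[0,0,0,0,0,0,0,0,0,0,0,0])

```text
time_s: 11.3
ee_pos: [0.5293, -0.3123, 0.117]
tool_rot: [0.518, 0.481, 0.519, -0.481]
ft_force: [1.0, -0.3, -2.0]
finger_gap: 0.541
```

Request:
play_rows(fingers=[1,1,1], dp=[[0,0,0.014],[0,0,0],[0,0,0]], twist=[0,0,0])

```text
time_s: 11.6
ee_pos: [0.5318, -0.3226, 0.1167]
tool_rot: [0.518, 0.48, 0.52, -0.48]
ft_force: [0.2, 0.9, -3.1]
finger_gap: 0.541
```

```bash
python3 - <<'E'
from h import *
st=status.read_state();print(st["finger_gap"],st["ft_force"]); plan([.5315,-.324,.0505],94.4)
E
```

```text
0.5408164188836969 [ 0.20784148  0.89895916 -3.13568895]
pos [ 0.5318 -0.3226  0.1167] jaw yaw -85.55 toolx [-0.001  0.001 -1.   ] t 11.6
dp mm [66.2 -0.4  1.5] 0.05 ('after twist', array([66.2, -0.4,  1.5]))
```

Request:
play_rows(fingers=[1,1,1,1,1,1,1,-0.35,-0.35,-0.35,-0.35], dp=[[0.02,0,0],[0.02,0,0],[0.015,0,0],[0.006,0,0],[0.004,0,0],[0.0015,0,0],[0,0,0],[0,0,0],[0,0,0],[-0.01,0,0],[-0.02,0,0]], twist=[0,0,0,0,0,0,0,0,0,0,0])

```text
time_s: 12.7
ee_pos: [0.5312, -0.3237, 0.0803]
tool_rot: [0.518, 0.48, 0.52, -0.481]
ft_force: [-0.1, -0.1, -0.6]
finger_gap: 0.676
```

Request:
play_rows(fingers=[-0.35,-0.35,-0.35,-0.35,-0.35], dp=[[-0.03,0,0],[-0.03,0,0],[-0.03,0,0],[0,0,0],[0,0,0]], twist=[0,0,0,0,0])

```text
time_s: 13.2
ee_pos: [0.5322, -0.3243, 0.1719]
tool_rot: [0.52, 0.48, 0.518, -0.48]
ft_force: [-0.1, -0.2, -0.4]
finger_gap: 0.675
```

```bash
python3 - <<'E'
from h import *
st=status.read_state();print(st["finger_gap"],st["ft_force"]); plan([.579,.0965,.155],94.4)
E
```

```text
0.6752399169223596 [-0.1090402  -0.177489   -0.44679548]
pos [ 0.5322 -0.3243  0.1719] jaw yaw -85.59 toolx [ 0.002 -0.002 -1.   ] t 13.2
dp mm [  16.3   79.1 -416. ] 0.01 ('after twist', array([  16.3,   79. , -416. ]))
```

Request:
play_rows(fingers=[-0.45,-0.45,-0.45,-0.45,-0.45,-0.45,-0.45,-0.45,-0.45,-0.45,-0.45,-0.45], dp=[[0,0.004,-0.02],[0,0.0075,-0.036],[0,0.0075,-0.036],[0,0.0075,-0.036],[0,0.0075,-0.036],[0,0.0075,-0.036],[0,0.0075,-0.036],[0.003,0.0075,-0.036],[0.003,0.0075,-0.036],[0.003,0.0075,-0.036],[0.003,0.0075,-0.036],[0.004,0,-0.036]], twist=[0,0,0,0,0,0,0,0,0,0,0,0])

```text
time_s: 14.4
ee_pos: [0.5778, 0.0993, 0.1532]
tool_rot: [0.518, 0.48, 0.52, -0.481]
ft_force: [0.2, -0.1, -0.5]
finger_gap: 0.722
```

Request:
play_rows(fingers=[-0.45,-0.45], dp=[[0,0,0],[0,0,0]], twist=[0,0])

```text
time_s: 14.6
ee_pos: [0.5774, 0.0981, 0.1535]
tool_rot: [0.519, 0.479, 0.52, -0.48]
ft_force: [0.4, 0.4, -0.5]
finger_gap: 0.724
```

```bash
python3 - <<'E'
from h import *
s,st=snap("wrist"); im=s["color"][:,:,::-1].copy(); cv2.imwrite("pics/w6.png",im); print(st["finger_gap"]); plan([.579,.0965,.055],94.4)
p=proj(s,[[.579,.0965,.116]],st)[0]; print("pred cap",p)
hsv=cv2.cvtColor(im,cv2.COLOR_BGR2HSV); g=cv2.inRange(hsv,(5,170,120),(18,255,255))
n,l,q,c=cv2.connectedComponentsWithStats(g)
for i in range(1,n):
    if q[i,4]>60: print(q[i],c[i])
E
```

```text
0.7240498671830394
pos [0.5778 0.097  0.1538] jaw yaw -85.53 toolx [-0.002 -0.001 -1.   ] t 14.65
dp mm [98.8  1.3  0.6] 0.07 ('after twist', array([98.8,  1.3,  0.6]))
pred cap [258.60494184 199.50812865]
[248 184  20  11 107] [257.61682243 187.85981308]
```

View pics/w6.png

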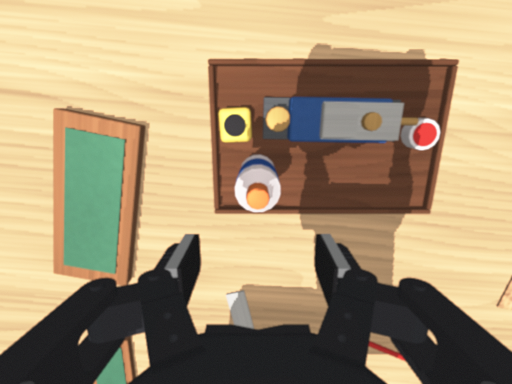

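The cap at (257.5,198) is centred between the fingers, within 1 mm. I'll descend, grip and lift.

Request:
play_rows(fingers=[-0.45,-0.45,-0.45,-0.45,-0.45,-0.45,-0.45,1,1,1,1,1], dp=[[0.02,0.002,0],[0.02,0,0],[0.02,0,0],[0.02,0,0],[0.0185,0,0],[0,0,0],[0,0,0],[0,0,0],[0,0,0],[0,0,0],[0,0,0],[0,0,0]], twist=[0,0,0,0,0,0,0,0,0,0,0,0])

```text
time_s: 15.85
ee_pos: [0.5812, 0.0973, 0.057]
tool_rot: [0.519, 0.481, 0.519, -0.48]
ft_force: [1.4, 0.4, 5.5]
finger_gap: 0.213
```

```bash
python3 - <<'E'
from h import *
st=status.read_state();print(st["finger_gap"],st["ft_force"]); plan([.452,-.314,.12])
E
```

```text
0.21288667887000656 [1.37639035 0.36978169 5.46140393]
pos [0.5812 0.0973 0.057 ] jaw yaw -85.57 toolx [ 0.002  0.    -1.   ] t 15.85
dp mm [ -63.3 -160.5  400. ]
```

The gap of 0.213 is too small for a 42 mm body, so I'll look before lifting.

```bash
python3 - <<'E'
from h import *
s,st=snap("wrist"); q,_=snap("side"); a=s["color"][100:340,140:380]; b=q["color"][120:260,120:260]
o=np.hstack([cv2.resize(a,(400,400)),cv2.resize(b,(400,400),interpolation=cv2.INTER_CUBIC)])[:,:,::-1]; cv2.imwrite("pics/w7.png",o); print(st["finger_gap"])
E
```

```text
0.21288667887000656
```

View pics/w7.png

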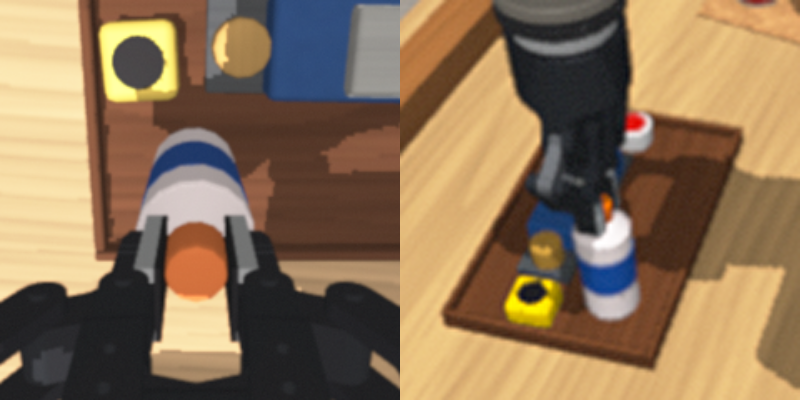

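```bash
python3 - <<'E'
from h import *
s,st=snap("wrist"); q,_=snap("side"); f=lambda p:(p-[140,100])*400/240; g=lambda p:(p-[120,120])*400/140+[400,0]
for dx in (0,.01,.02,.03):
    P=[[.580+dx,.097,z] for z in (.116,.091,.006)]+[[.580+dx,.118,.006],[.58+dx,.118,.091]]
    print(dx,f(proj(s,P,st)).round().tolist(),g(proj(q,P)).round().tolist())
print(f(proj(s,[st["ee_pos"]],st)),g(proj(q,[st["ee_pos"],st["ee_pos"]+[0,0,.0187]])), st["ee_pos"],st["ft_force"])
E
```

```text
0 [[194.0, 273.0], [194.0, 236.0], [195.0, 163.0], [155.0, 160.0], [134.0, 231.0]] [[593.0, 202.0], [597.0, 226.0], [610.0, 299.0], [599.0, 319.0], [584.0, 246.0]]
0.01 [[197.0, 242.0], [197.0, 209.0], [196.0, 145.0], [156.0, 142.0], [135.0, 204.0]] [[580.0, 198.0], [584.0, 222.0], [598.0, 296.0], [587.0, 316.0], [572.0, 243.0]]
0.02 [[200.0, 211.0], [199.0, 181.0], [198.0, 126.0], [157.0, 123.0], [137.0, 177.0]] [[567.0, 195.0], [572.0, 219.0], [587.0, 293.0], [575.0, 313.0], [559.0, 240.0]]
0.03 [[203.0, 177.0], [201.0, 153.0], [199.0, 107.0], [158.0, 104.0], [138.0, 148.0]] [[555.0, 192.0], [560.0, 216.0], [575.0, 290.0], [564.0, 310.0], [547.0, 236.0]]
[[194.12990073 196.58643412]] [[600.6221647  256.31487532]
 [597.6433128  239.6059026 ]] [0.58126896 0.09726664 0.05704783] [-0.20906943  1.57980697  5.53968875]
```

The picture and the gap agree that the pads hold the cap, although TCP z reads 0.057. The finger tips seem to end about 35 mm above the reported TCP. I'll reopen and go lower in steps, watching the force.

Request:
play_rows(fingers=[-0.45,-0.45,-0.45,-0.45,-0.45], dp=[[0,0,0],[0,0,0],[0,0,0],[0,0,0],[0,0,0]], twist=[0,0,0,0,0])

```text
time_s: 16.55
ee_pos: [0.5805, 0.097, 0.0559]
tool_rot: [0.519, 0.48, 0.519, -0.48]
ft_force: [1.4, -0.5, 0.0]
finger_gap: 0.725
```

```bash
python3 - <<'E'
from h import *
st=status.read_state(); print(st["ee_pos"],st["ft_force"],st["finger_gap"])
s,st=snap("wrist"); q,_=snap("side"); a=s["color"][100:340,140:380]; b=q["color"][120:260,120:260]
o=np.hstack([cv2.resize(a,(400,400)),cv2.resize(b,(400,400),interpolation=cv2.INTER_CUBIC)])[:,:,::-1].copy()
g=lambda p:(p-[120,120])*400/140+[400,0]
M=yaw_of(st)[1]
for i,h in enumerate((0,.02,.04)):
  for sgn in (-1,1):
    P=st["ee_pos"]+M@np.array([-h,0,sgn*.031]); 
    for X in (g(proj(q,[P])[0]),(proj(s,[P],st)[0]-[140,100])*400/240): cv2.circle(o,tuple(X.round().astype(int).tolist()),3,[(0,0,255),(0,255,255),(0,255,0)][i],-1)
cv2.imwrite("pics/w8.png",o)
E
```

```text
[0.58045974 0.09699185 0.05588582] [ 1.35273806 -0.47124809  0.04170356] 0.7251509264100515
```

View pics/w8.png

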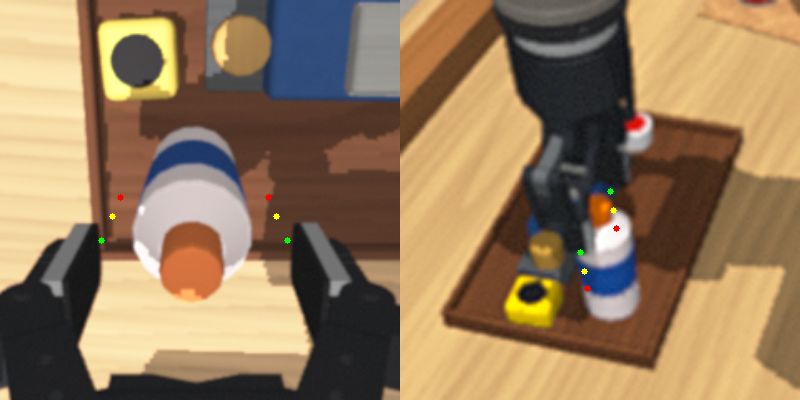

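The bottle still stands upright. The green dots, 40 mm behind the reported TCP, coincide with the open fingertips, so the true tips are about 30 to 36 mm short of it. Descending another 33 mm.

Request:
play_rows(fingers=[-0.45,-0.45,-0.45,-0.45,-0.45,-0.45], dp=[[0.006,0,0],[0.008,0,0],[0.008,0,0],[0.006,0,0],[0.002,0,0],[0,0,0]], twist=[0,0,0,0,0,0])

```text
time_s: 17.25
ee_pos: [0.5803, 0.097, 0.0255]
tool_rot: [0.519, 0.48, 0.519, -0.481]
ft_force: [-0.9, 0.4, 0.3]
finger_gap: 0.72
```

Request:
play_rows(fingers=[-0.45,1,1,1,1,1], dp=[[0,0,0],[0,0,0],[0,0,0],[0,0,0],[0,0,0],[0,0,0]], twist=[0,0,0,0,0,0])

```text
time_s: 17.85
ee_pos: [0.581, 0.0972, 0.0267]
tool_rot: [0.519, 0.481, 0.519, -0.48]
ft_force: [-0.5, 1.2, 5.6]
finger_gap: 0.479
```

```bash
python3 - <<'E'
from h import *
st=status.read_state();print(st["finger_gap"],st["ft_force"]); plan([.452,-.314,.09])
E
```

```text
0.47869540360113294 [-0.51111528  1.2375941   5.62799889]
pos [0.581  0.0972 0.0267] jaw yaw -85.57 toolx [ 0.001  0.    -1.   ] t 17.85
dp mm [ -63.5 -160.3  400. ]
```

The gap of 0.479 matches the 42 mm body. Lifting and carrying it to the front of the mat.

Request:
play_rows(fingers=[1,1,1,1,1,1,1,1,1,1,1,1], dp=[[-0.01,0,0],[-0.025,0,0],[-0.03,-0.005,0.01],[0,-0.015,0.03],[0,-0.016,0.036],[0,-0.016,0.036],[0,-0.016,0.036],[0,-0.016,0.036],[0,-0.016,0.036],[0,-0.016,0.036],[0,-0.016,0.036],[0,-0.016,0.036]], twist=[0,0,0,0,0,0,0,0,0,0,0,0])

```text
time_s: 19.05
ee_pos: [0.4572, -0.2428, 0.0912]
tool_rot: [0.519, 0.48, 0.519, -0.48]
ft_force: [0.5, -0.3, -2.0]
finger_gap: 0.479
```

Request:
play_rows(fingers=[1,1,1,1,1], dp=[[0,-0.012,0.036],[0,0,0.026],[0,0,0.01],[0,0,0],[0,0,0]], twist=[0,0,0,0,0])

```text
time_s: 19.55
ee_pos: [0.4516, -0.3129, 0.0908]
tool_rot: [0.518, 0.48, 0.52, -0.48]
ft_force: [-0.1, 1.1, -2.3]
finger_gap: 0.478
```

```bash
python3 - <<'E'
from h import *
st=status.read_state();print(st["finger_gap"],st["ft_force"]); plan([.452,-.314,.024],94.4)
E
```

```text
0.47841292662948154 [-0.10941655  1.08900394 -2.2632099 ]
pos [ 0.4516 -0.3129  0.0908] jaw yaw -85.56 toolx [-0.001  0.001 -1.   ] t 19.55
dp mm [66.8  0.3  1.2] 0.04 ('after twist', array([66.8,  0.3,  1.2]))
```

Request:
play_rows(fingers=[1,1,1,1,1,1,1,-0.45,-0.45,-0.45,-0.45,-0.45], dp=[[0.02,0,0],[0.02,0,0],[0.015,0,0],[0.006,0,0],[0.004,0,0],[0.0015,0,0],[0,0,0],[0,0,0],[0,0,0],[-0.01,0,0],[-0.025,0,0],[-0.03,0,0]], twist=[0,0,0,0,0,0,0,0,0,0,0,0])

```text
time_s: 20.75
ee_pos: [0.4515, -0.3138, 0.0905]
tool_rot: [0.518, 0.48, 0.519, -0.48]
ft_force: [1.0, 0.4, -0.6]
finger_gap: 0.725
```

Request:
play_rows(fingers=[-0.45,-0.45,-0.45,-0.45], dp=[[-0.035,0,0],[-0.035,0,0],[0,0,0],[0,0,0]], twist=[0,0,0,0])

```text
time_s: 21.15
ee_pos: [0.4522, -0.3145, 0.1611]
tool_rot: [0.52, 0.48, 0.518, -0.48]
ft_force: [-0.5, -0.1, -0.4]
finger_gap: 0.729
```

```bash
python3 - <<'E'
from h import *
st=status.read_state();print(st["finger_gap"],st["ft_force"]); plan([.600,.0207,.17],4.4)
E
```

```text
0.728875797958047 [-0.54786924 -0.08587203 -0.37140844]
pos [ 0.4522 -0.3145  0.1611] jaw yaw -85.58 toolx [ 0.002 -0.002 -1.   ] t 21.15
dp mm [  -9.3  173.2 -322.8] -89.98 ('after twist', array([ -9.3, 322.8, 173.1]))
```

Request:
play_rows(fingers=[-0.45,-0.45,-0.45,-0.45,-0.45,-0.45,-0.45,-0.45,-0.45,-0.45,-0.45,-0.45], dp=[[-0.003,0,0],[-0.003,0,0],[-0.003,0,0],[0,0,0],[0,0,0],[0,0,0],[0,0,0],[0,0,0],[0,0,0],[0,0,0],[0,0,0],[0,0,0]], twist=[-8,-8,-8,-8,-8,-8,-8,-8,-8,-8,-8,-2])

```text
time_s: 22.35
ee_pos: [0.4512, -0.3135, 0.1672]
tool_rot: [0.706, -0.028, 0.707, 0.03]
ft_force: [0.7, -0.1, -0.4]
finger_gap: 0.725
```

Request:
play_rows(fingers=[-0.45,-0.45,-0.45,-0.45,-0.45,-0.45,-0.45,-0.45,-0.45,-0.45,-0.45,-0.45], dp=[[0,0.02,0.011],[0,0.033,0.018],[0,0.033,0.018],[0,0.033,0.018],[0,0.033,0.018],[0,0.033,0.018],[0,0.033,0.018],[0,0.033,0.018],[0,0.033,0.018],[0,0.033,0.018],[0,0.006,0],[0,0,0]], twist=[0,0,0,0,0,0,0,0,0,0,0,0])

```text
time_s: 23.55
ee_pos: [0.5986, 0.0224, 0.1672]
tool_rot: [0.706, -0.028, 0.708, 0.028]
ft_force: [0.3, 0.4, -0.5]
finger_gap: 0.727
```

Request:
play_rows(fingers=[-0.45,-0.45], dp=[[0,0,0],[0,0,0]], twist=[0,0])

```text
time_s: 23.75
ee_pos: [0.599, 0.0199, 0.1683]
tool_rot: [0.706, -0.027, 0.707, 0.027]
ft_force: [0.1, 0.4, -0.4]
finger_gap: 0.725
```

```bash
python3 - <<'E'
from h import *
s,st=snap("wrist"); cv2.imwrite("pics/w9.png",s["color"][:,:,::-1]);np.save("w9.npy",dict(s=s,st=st),allow_pickle=True); print(st["q"].round(2),st["finger_gap"]); plan([.6485,.0207,.1],4.4)
E
```

```text
[-0.09  0.5   1.35 -0.    1.3  -0.17] 0.7251893364497121
pos [0.5991 0.0199 0.1685] jaw yaw 4.32 toolx [-0. -0. -1.] t 23.8
dp mm [68.5 -2.9 49.3] -0.08 ('after twist', array([68.5, -3. , 49.3]))
```

View pics/w9.png

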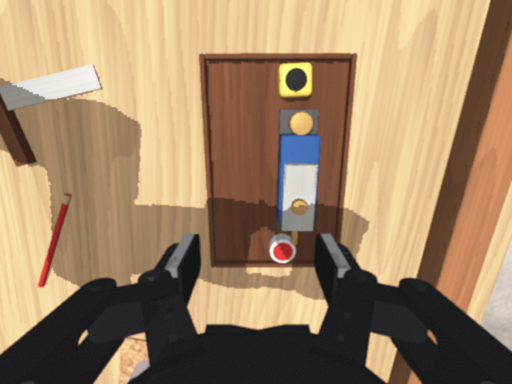

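The plane now lies clear: the knob end of its sole is at (299,110), the blue body spans columns 280-320 from row 135 down, and the tin overlaps its tail end in view at (282,249). I'll measure its centre and direction.

```bash
python3 - <<'E'
from h import *
d=np.load("w9.npy",allow_pickle=True).item(); s,st=d["s"],d["st"]; im=s["color"][:,:,::-1].copy()
hsv=cv2.cvtColor(im,cv2.COLOR_BGR2HSV); b=cv2.inRange(hsv,(100,110,50),(125,255,255)); b[:120]=0;b[240:]=0
for r0 in (138,145,152,159,175,190,205,220):
    c=np.where(b[r0,260:335])[0]+260
    if len(c): print(r0,c.min(),c.max(),unproj(s,[(c.min()-.5,r0),(c.max()+.5,r0)],.038,st).round(4)[:,:2].tolist())
print("blue front row", unproj(s,[(300,np.where(b[:,300])[0].min()-.5)],.038,st))
g=im[:,:,:].astype(int); print([tuple(g[rr,287]) for rr in range(104,114)])
print("sole front",unproj(s,[(280,109),(319,109)],.014,st).round(4), "knob",unproj(s,[(302,124)],.04,st),"wheel",unproj(s,[(300,206)],.055,st))
print("tray inner back",unproj(s,[(349,63)],.018,st), "tin",unproj(s,[(282,249)],.026,st))
P=[.6485,.0207]; 
E
```

```text
138 280 319 [[0.62, 0.0642], [0.6638, 0.0676]]
145 280 319 [[0.6208, 0.0566], [0.6649, 0.06]]
152 279 318 [[0.6204, 0.0489], [0.6649, 0.0522]]
159 279 318 [[0.6212, 0.041], [0.6659, 0.0444]]
175 279 282 [[0.623, 0.0228], [0.6275, 0.0231]]
190 278 282 [[0.6235, 0.005], [0.6293, 0.0054]]
205 277 281 [[0.6241, -0.0134], [0.63, -0.0129]]
220 278 280 [[0.6271, -0.0322], [0.6307, -0.0319]]
blue front row [[0.64215205 0.06863643 0.038     ]]
[(np.int64(62), np.int64(86), np.int64(133)), (np.int64(61), np.int64(84), np.int64(131)), (np.int64(60), np.int64(85), np.int64(131)), (np.int64(60), np.int64(84), np.int64(130)), (np.int64(62), np.int64(82), np.int64(122)), (np.int64(81), np.int64(88), np.int64(107)), (np.int64(106), np.int64(106), np.int64(107)), (np.int64(113), np.int64(110), np.int64(109)), (np.int64(112), np.int64(111), np.int64(110)), (np.int64(113), np.int64(110), np.int64(110))]
sole front [[0.6194 0.0949 0.014 ]
 [0.6642 0.0984 0.014 ]] knob [[0.64253962 0.08104432 0.04      ]] wheel [[ 0.64867383 -0.00689737  0.055     ]]
tray inner back [[0.6892801  0.14838646 0.018     ]] tin [[ 0.63803465 -0.07620806  0.026     ]]
```

Request:
play_rows(fingers=[-0.45,-0.45,-0.45,-0.45,-0.45,-0.45,-0.45,-0.45], dp=[[0.01,-0.003,0.012],[0.02,0,0.018],[0.03,0,0.0175],[0.03,0,0],[0.03,0,0],[0.01,0,0],[0,0,0],[0,0,0]], twist=[0,0,0,0,0,0,0,0])

```text
time_s: 24.6
ee_pos: [0.648, 0.0214, 0.0402]
tool_rot: [0.707, -0.027, 0.706, 0.027]
ft_force: [0.5, 1.1, 1.2]
finger_gap: 0.72
```

```bash
python3 - <<'E'
from h import *
s,st=snap("wrist"); cv2.imwrite("pics/w10.png",s["color"][:,:,::-1]); plan([.6466,.0205,-.021],4.3); print(st["ft_force"])
E
```

```text
pos [0.6483 0.0215 0.0406] jaw yaw 4.4 toolx [ 0.003 -0.    -1.   ] t 24.65
dp mm [61.6 -0.8 -2. ] 0.1 ('after twist', array([61.6, -0.8, -2. ]))
[0.49845597 1.13720235 1.23763079]
```

View pics/w10.png

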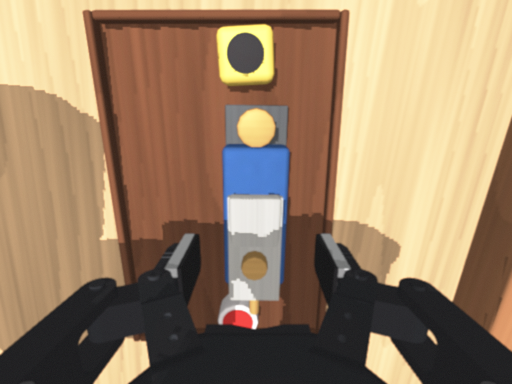

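The plane's body spans columns 224 to 289, centred between the fingers and parallel to them. I'll narrow the opening a little for clearance to the back wall and descend.

Request:
play_rows(fingers=[-0.32,-0.32,-0.32,-0.32,-0.32,-0.32,-0.32,-0.32], dp=[[0,-0.001,-0.0005],[0.01,0,0],[0.015,0,0],[0.015,0,0],[0.01,0,0],[0.006,0,0],[0.004,0,0],[0,0,0]], twist=[0,0,0,0,0,0,0,0])

```text
time_s: 25.45
ee_pos: [0.6464, 0.0209, -0.0221]
tool_rot: [0.706, -0.027, 0.707, 0.027]
ft_force: [-0.6, -0.4, -0.0]
finger_gap: 0.658
```

```bash
python3 - <<'E'
from h import *
plan([.6475,.0205,-.021],4.3); st=status.read_state(); print(st["ft_force"],st["finger_gap"])
E
```

```text
pos [ 0.6464  0.0209 -0.0221] jaw yaw 4.43 toolx [-0.001 -0.    -1.   ] t 25.45
dp mm [-1.1 -0.5  1.1] 0.13 ('after twist', array([-1.1, -0.5,  1.1]))
[-0.55492368 -0.37659706 -0.03700407] 0.6578329196161731
```

Request:
play_rows(fingers=[1,1,1,1,1], dp=[[0,0,0],[0,0,0],[0,0,0],[0,0,0],[0,0,0]], twist=[0,0,0,0,0], newtons=70)

```text
time_s: 25.95
ee_pos: [0.6471, 0.0209, -0.0207]
tool_rot: [0.707, -0.027, 0.706, 0.027]
ft_force: [-1.9, 0.7, 4.1]
finger_gap: 0.51
```

Request:
play_rows(fingers=[1,1,1,1,1,1], dp=[[-0.005,0,0],[-0.015,0,0],[-0.025,0,0],[-0.025,0,0],[-0.02,0,0],[0,0,0]], twist=[0,0,0,0,0,0])

```text
time_s: 26.55
ee_pos: [0.6487, 0.0208, 0.0724]
tool_rot: [0.709, -0.028, 0.704, 0.027]
ft_force: [0.7, -0.3, -4.8]
finger_gap: 0.51
```

```bash
python3 - <<'E'
from h import *
st=status.read_state(); print(st["ft_force"],st["moment"],st["finger_gap"]); plan([.528,.291,.068],82.9)
E
```

```text
[ 0.67273848 -0.28021533 -4.79142074] [ 0.00045806 -0.0298297   0.03583876] 0.5099496124378904
pos [0.6487 0.0208 0.0724] jaw yaw 4.43 toolx [ 0.006 -0.001 -1.   ] t 26.55
dp mm [  3.4 278.8 -99.5] -78.47 ('after twist', array([  3.4, 153.2, 253.3]))
```

Request:
play_rows(fingers=[1,1,1,1,1,1,1,1,1,1,1,1], dp=[[0,0,0],[0,0,0],[0,0,0],[0,0,0],[0,0,0],[0,0,0],[0,0,0],[0,0,0],[0,0,0],[0,0,0],[0,0,0],[0,0,0]], twist=[-4,-7,-7,-7,-7,-7,-7,-7,-7,-7,-7,-4.5])

```text
time_s: 27.75
ee_pos: [0.6456, 0.021, 0.067]
tool_rot: [0.528, -0.469, 0.53, 0.47]
ft_force: [-0.4, 0.3, -4.3]
finger_gap: 0.508
```

Request:
play_rows(fingers=[1,1,1,1,1,1,1,1,1,1,1,1], dp=[[0,0.008,0.013],[0,0.015,0.025],[0,0.016,0.027],[0,0.016,0.027],[0,0.016,0.027],[0,0.016,0.027],[0,0.016,0.027],[0,0.016,0.027],[0,0.016,0.027],[0,0.012,0.018],[0,0.006,0.008],[0,0,0]], twist=[0,0,0,0,0,0,0,0,0,0,0,0])

```text
time_s: 28.95
ee_pos: [0.5245, 0.292, 0.068]
tool_rot: [0.529, -0.468, 0.53, 0.469]
ft_force: [0.4, -0.5, -5.1]
finger_gap: 0.512
```

Request:
play_rows(fingers=[1,1], dp=[[0,0,0],[0,0,0]], twist=[0,0])

```text
time_s: 29.15
ee_pos: [0.5265, 0.2897, 0.0684]
tool_rot: [0.53, -0.468, 0.53, 0.468]
ft_force: [-0.3, -0.8, -4.9]
finger_gap: 0.507
```

```bash
python3 - <<'E'
from h import *
s,st=snap("wrist"); im=s["color"][:,:,::-1].copy(); 
plan([.529,.290,-.006],82.9); print(st["ft_force"],st["finger_gap"])
a=np.radians(-7.1); u=np.array([np.cos(a),np.sin(a)]); v=np.array([-u[1],u[0]]); c=np.array([.529,.290])
q=proj(s,[[*(c+x*.087*u+y*.0325*v),.02] for x,y in ((1,1),(1,-1),(-1,-1),(-1,1))],st)
cv2.polylines(im,[q.round().astype(np.int32)],True,(0,0,255),1); cv2.imwrite("pics/w11.png",im)
E
```

```text
pos [0.5266 0.2897 0.0685] jaw yaw 82.82 toolx [ 0. -0. -1.] t 29.2
dp mm [74.5 -2.4  0.6] -0.08 ('after twist', array([74.5, -2.4,  0.6]))
[-0.33387498 -0.79321489 -4.90527983] 0.5069130662980411
```

View pics/w11.png

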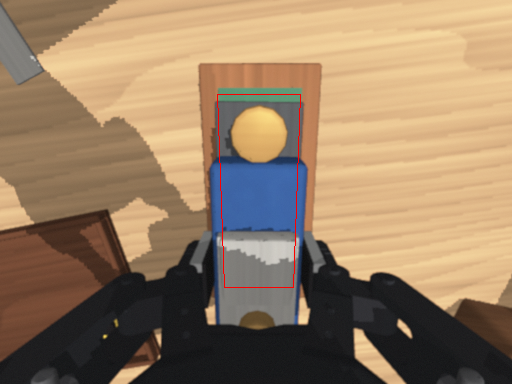

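The felt's near edge is at row 88, against 95 predicted, so the felt lies about 6 mm nearer the robot (x about 0.523), as the top camera had it. Its columns 217-303 against the plane's centre at 258.5 call for about +2 mm sideways. I'll correct both and lower.

Request:
play_rows(fingers=[1,1,1,1,1,1,1,1,1,1], dp=[[0.01,0.003,0.002],[0.015,0,0],[0.015,0,0],[0.015,0,0],[0.01,0,0],[0.005,0,0],[0.003,0,0],[0.001,0,0],[0,0,0],[0,0,0]], twist=[0,0,0,0,0,0,0,0,0,0])

```text
time_s: 30.2
ee_pos: [0.5236, 0.2933, -0.0049]
tool_rot: [0.53, -0.468, 0.53, 0.468]
ft_force: [0.7, 0.1, -4.1]
finger_gap: 0.51
```

```bash
python3 - <<'E'
from h import *
plan([.523,.291,-.007],82.9); st=status.read_state(); print(st["ft_force"],st["moment"],st["finger_gap"])
E
```

```text
pos [ 0.5236  0.2933 -0.0049] jaw yaw 82.92 toolx [ 0.001  0.    -1.   ] t 30.2
dp mm [ 2.1  0.3 -2.4] 0.02 ('after twist', array([ 2.1,  0.3, -2.4]))
[ 0.72642213  0.14922157 -4.11070259] [-0.01512767 -0.06016241 -0.03072063] 0.5103926455331403
```

Request:
play_rows(fingers=[1,1,1,1], dp=[[0.001,0,-0.001],[0.001,0,0],[0.001,0,0],[0,0,0]], twist=[0,0,0,0])

```text
time_s: 30.6
ee_pos: [0.5234, 0.2921, -0.0067]
tool_rot: [0.53, -0.468, 0.53, 0.468]
ft_force: [-3.6, -2.9, 7.8]
finger_gap: 0.509
```

Contact with the felt. Releasing and rising.

Request:
play_rows(fingers=[-0.3,-0.3,-0.3,-0.3,-0.3,-0.3,-0.3,-0.3,-0.3,-0.3], dp=[[0,0,0],[0,0,0],[0,0,0],[-0.01,0,0],[-0.02,0,0],[-0.03,0,0],[-0.035,0,0],[-0.04,0,0],[-0.04,0,0],[0,0,0]], twist=[0,0,0,0,0,0,0,0,0,0], newtons=40)

```text
time_s: 31.6
ee_pos: [0.5263, 0.2936, 0.1738]
tool_rot: [0.534, -0.47, 0.526, 0.467]
ft_force: [0.3, 0.5, 0.8]
finger_gap: 0.648
```

```bash
python3 - <<'E'
from h import *
s,st=snap("wrist"); a=s["color"][:,:,::-1]; cv2.imwrite("pics/w12.png",a)
q,_=snap("top"); b=cv2.resize(q["color"][95:215,125:395][:,:,::-1],None,fx=1.5,fy=1.5,interpolation=cv2.INTER_CUBIC)
o=np.zeros((564,512,3),np.uint8); o[:384]=a; o[384:,:405]=b; cv2.imwrite("pics/w12b.png",o)
plan([.452,-.314,.11],94.4);print(st["q"].round(2))
E
```

```text
pos [0.5236 0.2924 0.1681] jaw yaw 82.93 toolx [ 0.003  0.001 -1.   ] t 31.7
dp mm [  57.3   -3.5 -610.7] -11.47 ('after twist', array([  57.3,  118. , -599.2]))
[ 0.38  0.49  1.34 -0.    1.3  -1.07]
```

View pics/w12b.png

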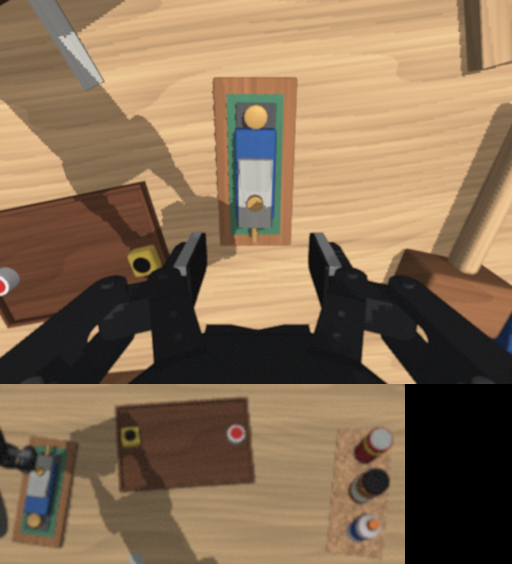

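The picture shows the plane (columns 236-275, rows 102-228) inside the felt (columns 226-284, rows 95-238). All three containers stand on the mat. I'll turn back to the original grip orientation and return the bottle first.

Request:
play_rows(fingers=[-0.45,-0.45,-0.45,-0.45,-0.45,-0.45,-0.45,-0.45,-0.45,-0.45,-0.45,-0.45], dp=[[0,0,0],[0,0,0],[0,0,0],[0,0,0],[0,0,0],[0,0,0],[0,0,0],[0,0,0],[0,0,0],[0,0,0],[0,0,0],[0,0,0]], twist=[8.2,8.2,8.2,8.2,8.2,8.2,8.2,8.2,8.2,8.2,8.2,8.2])

```text
time_s: 32.9
ee_pos: [0.5222, 0.2918, 0.1648]
tool_rot: [0.699, 0.097, 0.701, -0.098]
ft_force: [0.6, -0.2, -0.1]
finger_gap: 0.725
```

Request:
play_rows(fingers=[-0.45,-0.45,-0.45,-0.45,-0.45,-0.45,-0.45,-0.45,-0.45,-0.45], dp=[[0,0,0],[0,0,0],[0,0,0],[0,0,0],[0,0,0],[0,0,0],[0,0,0],[0,0,0],[0,0,0],[0,0,0]], twist=[8,8,8,8,8,8,8,8,6.1,0])

```text
time_s: 33.9
ee_pos: [0.5223, 0.2918, 0.165]
tool_rot: [0.518, 0.48, 0.519, -0.482]
ft_force: [0.0, -0.3, 1.0]
finger_gap: 0.725
```

Request:
play_rows(fingers=[-0.45,-0.45,-0.45,-0.45,-0.45,-0.45,-0.45,-0.45,-0.45,-0.45], dp=[[0,-0.004,0.02],[0,-0.0075,0.038],[0,-0.0075,0.038],[0,-0.0075,0.038],[0,-0.0075,0.038],[0,-0.0075,0.038],[0,-0.0075,0.038],[0,-0.0075,0.038],[0,-0.0075,0.038],[0,-0.0075,0.038]], twist=[0,0,0,0,0,0,0,0,0,0])

```text
time_s: 34.9
ee_pos: [0.4788, -0.0756, 0.1659]
tool_rot: [0.519, 0.479, 0.52, -0.48]
ft_force: [1.0, -0.1, 0.4]
finger_gap: 0.723
```

Request:
play_rows(fingers=[-0.45,-0.45,-0.45,-0.45,-0.45,-0.45,-0.45,-0.45,-0.45], dp=[[0,-0.0075,0.038],[0,-0.0075,0.038],[0,-0.0075,0.038],[0,-0.0075,0.038],[0,-0.0075,0.038],[0,-0.0075,0.038],[0,-0.002,0.009],[0,0,0],[0,0,0]], twist=[0,0,0,0,0,0,0,0,0])

```text
time_s: 35.8
ee_pos: [0.451, -0.313, 0.166]
tool_rot: [0.519, 0.48, 0.52, -0.48]
ft_force: [0.3, 0.9, -0.2]
finger_gap: 0.722
```

```bash
python3 - <<'E'
from h import *
plan([.4518,-.314,.0235],-85.56); st=status.read_state(); print(st["q"].round(2),st["finger_gap"])
E
```

```text
pos [ 0.451 -0.313  0.166] jaw yaw -85.5 toolx [-0.001  0.001 -1.   ] t 35.8
dp mm [142.5   0.9   1.3] 0.06 ('after twist', array([142.5,   0.9,   1.3]))
[-0.75  0.41  1.5   0.    1.24  0.75] 0.7223406025020018
```

Request:
play_rows(fingers=[-0.45,-0.45,-0.45,-0.45,-0.45,-0.45,-0.45,-0.45,-0.45], dp=[[0.02,0.0005,0.0008],[0.03,0,0],[0.03,0,0],[0.025,0,0],[0.02,0,0],[0.012,0,0],[0.005,0,0],[0,0,0],[0,0,0]], twist=[0,0,0,0,0,0,0,0,0])

```text
time_s: 36.7
ee_pos: [0.4524, -0.3151, 0.0255]
tool_rot: [0.52, 0.48, 0.518, -0.48]
ft_force: [-0.6, -0.8, 0.4]
finger_gap: 0.725
```

Request:
play_rows(fingers=[1,1,1,1,1], dp=[[0,0,0],[0,0,0],[0,0,0],[0,0,0],[0,0,0]], twist=[0,0,0,0,0])

```text
time_s: 37.2
ee_pos: [0.4523, -0.3152, 0.0257]
tool_rot: [0.52, 0.48, 0.518, -0.48]
ft_force: [-0.1, 2.1, 6.3]
finger_gap: 0.474
```

```bash
python3 - <<'E'
from h import *
plan([.5803,.097,.0905]); st=status.read_state(); print(st["finger_gap"])
E
```

```text
pos [ 0.4523 -0.3152  0.0257] jaw yaw -85.58 toolx [ 0.001 -0.001 -1.   ] t 37.2
dp mm [ -65.   159.5 -401. ]
0.47415124703935335
```

Request:
play_rows(fingers=[1,1,1,1,1,1,1,1,1,1,1,1], dp=[[-0.01,0,0],[-0.025,0,0],[-0.03,0.005,-0.01],[0,0.015,-0.03],[0,0.016,-0.036],[0,0.016,-0.036],[0,0.016,-0.036],[0,0.016,-0.036],[0,0.016,-0.036],[0,0.016,-0.036],[0,0.016,-0.036],[0,0.016,-0.036]], twist=[0,0,0,0,0,0,0,0,0,0,0,0])

```text
time_s: 38.4
ee_pos: [0.5743, 0.0249, 0.09]
tool_rot: [0.519, 0.48, 0.519, -0.48]
ft_force: [0.2, -0.6, -1.9]
finger_gap: 0.479
```

Request:
play_rows(fingers=[1,1,1,1,1,1], dp=[[0,0.012,-0.036],[0,0,-0.026],[0,0,-0.01],[0,0,0],[0,0,0],[0,0,0]], twist=[0,0,0,0,0,0])

```text
time_s: 39.0
ee_pos: [0.5805, 0.0947, 0.0897]
tool_rot: [0.519, 0.481, 0.518, -0.481]
ft_force: [-0.4, 0.1, -1.9]
finger_gap: 0.48
```

```bash
python3 - <<'E'
from h import *
plan([.581,.097,.0265],-85.56); st=status.read_state(); print(st["finger_gap"],st["ft_force"])
E
```

```text
pos [0.5805 0.0947 0.0897] jaw yaw -85.66 toolx [ 0.    -0.001 -1.   ] t 39.0
dp mm [63.2  0.6 -2.3] -0.1 ('after twist', array([63.2,  0.6, -2.3]))
0.47972324504545705 [-0.38360665  0.08790198 -1.8553479 ]
```

Request:
play_rows(fingers=[1,1,1,1,1,1,1], dp=[[0.015,0.0005,-0.002],[0.02,0,0],[0.015,0,0],[0.008,0,0],[0.003,0,0],[0,0,0],[0,0,0]], twist=[0,0,0,0,0,0,0])

```text
time_s: 39.7
ee_pos: [0.5814, 0.098, 0.0294]
tool_rot: [0.519, 0.481, 0.518, -0.48]
ft_force: [0.1, 0.6, -2.0]
finger_gap: 0.475
```

```bash
python3 - <<'E'
from h import *
plan([.581,.097,.0265],-85.56); st=status.read_state(); print(st["finger_gap"],st["ft_force"])
E
```

```text
pos [0.5814 0.098  0.0294] jaw yaw -85.6 toolx [ 0.001 -0.    -1.   ] t 39.7
dp mm [ 2.9 -0.5  1. ] -0.04 ('after twist', array([ 2.9, -0.5,  1. ]))
0.4746788316157839 [ 0.10597584  0.55201647 -2.03885036]
```

Request:
play_rows(fingers=[1,1,1,1], dp=[[0.001,0,0.0005],[0.001,0,0],[0.0005,0,0],[0,0,0]], twist=[0,0,0,0])

```text
time_s: 40.1
ee_pos: [0.5818, 0.0978, 0.0277]
tool_rot: [0.52, 0.481, 0.518, -0.48]
ft_force: [-1.7, 0.1, 6.1]
finger_gap: 0.473
```

```bash
python3 - <<'E'
from h import *
plan([.581,.097,.0265],-85.56); st=status.read_state(); print(st["finger_gap"],st["ft_force"])
E
```

```text
pos [0.5818 0.0978 0.0277] jaw yaw -85.56 toolx [ 0.003 -0.    -1.   ] t 40.1
dp mm [ 1.2 -0.9  0.7] -0.0 ('after twist', array([ 1.2, -0.9,  0.7]))
0.4734111514018855 [-1.73295852  0.12811799  6.14552227]
```

Request:
play_rows(fingers=[-0.4,-0.4,-0.4,-0.4,-0.4,-0.4,-0.4,-0.4], dp=[[0,0,0],[0,0,0],[-0.01,0,0],[-0.025,0,0],[-0.03,0,0],[-0.035,0,0],[-0.03,0,0],[0,0,0]], twist=[0,0,0,0,0,0,0,0])

```text
time_s: 40.9
ee_pos: [0.5836, 0.0979, 0.1617]
tool_rot: [0.521, 0.483, 0.517, -0.478]
ft_force: [-0.1, 0.6, -0.1]
finger_gap: 0.701
```

Request:
play_rows(fingers=[-0.4,-0.4,-0.4,-0.4,-0.4,-0.4,-0.4,-0.4,-0.4,-0.4,-0.4,-0.4], dp=[[0,-0.004,0.02],[0,-0.0075,0.036],[0,-0.0075,0.036],[0,-0.0075,0.036],[0,-0.0075,0.036],[0,-0.0075,0.036],[0,-0.0075,0.036],[0,-0.0075,0.036],[0,-0.0075,0.036],[0,-0.0075,0.036],[0,-0.0075,0.036],[0,0,0.036]], twist=[0,0,0,0,0,0,0,0,0,0,0,0])

```text
time_s: 42.1
ee_pos: [0.533, -0.3244, 0.1559]
tool_rot: [0.518, 0.48, 0.519, -0.481]
ft_force: [0.5, -0.2, 0.0]
finger_gap: 0.696
```

Request:
play_rows(fingers=[-0.4,-0.4], dp=[[0,0,0],[0,0,0]], twist=[0,0])

```text
time_s: 42.3
ee_pos: [0.5335, -0.3234, 0.1553]
tool_rot: [0.518, 0.481, 0.519, -0.481]
ft_force: [0.3, 0.6, 0.8]
finger_gap: 0.699
```

```bash
python3 - <<'E'
from h import *
plan([.5317,-.324,.018],-85.56); st=status.read_state(); print(st["finger_gap"],st["ft_force"])
E
```

```text
pos [ 0.5335 -0.3234  0.1553] jaw yaw -85.67 toolx [-0.001  0.001 -1.   ] t 42.3
dp mm [137.3  -1.7   0.6] -0.11 ('after twist', array([137.3,  -1.7,   0.6]))
0.6992110727359935 [0.29312611 0.56570753 0.75844387]
```

Request:
play_rows(fingers=[-0.4,-0.4,-0.4,-0.4,-0.4,-0.4,-0.4,-0.4,-0.4], dp=[[0.02,-0.0017,0.0005],[0.03,0,0],[0.03,0,0],[0.025,0,0],[0.018,0,0],[0.009,0,0],[0.005,0,0],[0,0,0],[0,0,0]], twist=[0,0,0,0,0,0,0,0,0])

```text
time_s: 43.2
ee_pos: [0.5331, -0.3239, 0.0201]
tool_rot: [0.52, 0.48, 0.518, -0.48]
ft_force: [-0.3, 0.3, 0.2]
finger_gap: 0.7
```

Request:
play_rows(fingers=[1,1,1,1,1], dp=[[0,0,0],[0,0,0],[0,0,0],[0,0,0],[0,0,0]], twist=[0,0,0,0,0])

```text
time_s: 43.7
ee_pos: [0.5331, -0.3239, 0.0205]
tool_rot: [0.52, 0.481, 0.518, -0.48]
ft_force: [-0.2, 2.3, 6.3]
finger_gap: 0.575
```

```bash
python3 - <<'E'
from h import *
plan([.588,.021,.083]); st=status.read_state(); print(st["finger_gap"])
E
```

```text
pos [ 0.5331 -0.3239  0.0205] jaw yaw -85.58 toolx [ 0.002 -0.001 -1.   ] t 43.7
dp mm [ -62.7   81.4 -339.6]
0.5747787581363728
```

Request:
play_rows(fingers=[1,1,1,1,1,1,1,1,1,1,1,1], dp=[[-0.01,0,0],[-0.025,0,0],[-0.03,0,-0.01],[0,0.005,-0.025],[0,0.01,-0.036],[0,0.012,-0.038],[0,0.012,-0.038],[0,0.012,-0.038],[0,0.012,-0.038],[0,0.012,-0.038],[0,0.007,-0.038],[0,0,-0.026]], twist=[0,0,0,0,0,0,0,0,0,0,0,0])

```text
time_s: 44.9
ee_pos: [0.5894, 0.0091, 0.0843]
tool_rot: [0.519, 0.48, 0.519, -0.48]
ft_force: [0.4, -0.5, -3.3]
finger_gap: 0.572
```

Request:
play_rows(fingers=[1,1,1,1,1], dp=[[0,0,-0.014],[0,0,0],[0,0,0],[0,0,0],[0,0,0]], twist=[0,0,0,0,0])

```text
time_s: 45.4
ee_pos: [0.5882, 0.0192, 0.0841]
tool_rot: [0.519, 0.481, 0.518, -0.481]
ft_force: [0.7, -0.5, -2.7]
finger_gap: 0.57
```

```bash
python3 - <<'E'
from h import *
plan([.589,.021,.021],-85.56); st=status.read_state(); print(st["finger_gap"],st["ft_force"])
E
```

```text
pos [0.5882 0.0192 0.0841] jaw yaw -85.68 toolx [ 0. -0. -1.] t 45.4
dp mm [63.1  0.9 -1.8] -0.12 ('after twist', array([63.1,  0.9, -1.8]))
0.5703998009798744 [ 0.73011471 -0.45754518 -2.73253511]
```

Request:
play_rows(fingers=[1,1,1,1,1,1,1], dp=[[0.015,0.001,-0.0015],[0.02,0,0],[0.015,0,0],[0.008,0,0],[0.0035,0,0],[0,0,0],[0,0,0]], twist=[0,0,0,0,0,0,0])

```text
time_s: 46.1
ee_pos: [0.5895, 0.0218, 0.0232]
tool_rot: [0.519, 0.481, 0.518, -0.48]
ft_force: [0.6, 0.1, -2.9]
finger_gap: 0.576
```

```bash
python3 - <<'E'
from h import *
plan([.589,.021,.021],-85.56); st=status.read_state(); print(st["finger_gap"],st["ft_force"])
E
```

```text
pos [0.5895 0.0218 0.0232] jaw yaw -85.6 toolx [ 0.001 -0.    -1.   ] t 46.1
dp mm [ 2.2 -0.6  0.8] -0.04 ('after twist', array([ 2.2, -0.6,  0.8]))
0.5755884396791793 [ 0.61152729  0.13626159 -2.93354014]
```

Request:
play_rows(fingers=[1,1,1,1,-0.35,-0.35,-0.35,-0.35,-0.35,-0.35,-0.35,-0.35], dp=[[0.001,0,0.0005],[0.001,0,0],[0.0003,0,0],[0,0,0],[0,0,0],[0,0,0],[-0.01,0,0],[-0.025,0,0],[-0.03,0,0],[-0.035,0,0],[-0.03,0,0],[0,0,0]], twist=[0,0,0,0,0,0,0,0,0,0,0,0])

```text
time_s: 47.3
ee_pos: [0.5918, 0.0214, 0.1558]
tool_rot: [0.522, 0.482, 0.516, -0.478]
ft_force: [-0.2, 0.4, -0.1]
finger_gap: 0.674
```

```bash
python3 - <<'E'
from h import *
plan([.6097,-.334,.15],-85.56); st=status.read_state(); print(st["finger_gap"],st["ft_force"])
E
```

```text
pos [0.5918 0.0214 0.1558] jaw yaw -85.58 toolx [ 0.01  -0.001 -1.   ] t 47.3
dp mm [  6.3  -9.6 355.7] -0.02 ('after twist', array([  6.3,  -9.7, 355.7]))
0.6737182487393287 [-0.23517355  0.37081096 -0.07507971]
```

Request:
play_rows(fingers=[-0.45,-0.45,-0.45,-0.45,-0.45,-0.45,-0.45,-0.45,-0.45,-0.45,-0.45,-0.45], dp=[[0,0,0.02],[0,-0.001,0.036],[0,-0.001,0.036],[0,-0.001,0.036],[0,-0.001,0.036],[0,-0.001,0.036],[0,-0.001,0.036],[0,-0.001,0.036],[0,-0.001,0.036],[0,0,0.036],[0,0,0.0115],[0,0,0]], twist=[0,0,0,0,0,0,0,0,0,0,0,0])

```text
time_s: 48.5
ee_pos: [0.6078, -0.3348, 0.1492]
tool_rot: [0.518, 0.481, 0.519, -0.481]
ft_force: [0.7, 0.6, 0.3]
finger_gap: 0.726
```

Request:
play_rows(fingers=[-0.45,-0.45], dp=[[0,0,0],[0,0,0]], twist=[0,0])

```text
time_s: 48.7
ee_pos: [0.6087, -0.3316, 0.1504]
tool_rot: [0.519, 0.48, 0.52, -0.48]
ft_force: [-0.7, 0.9, -0.0]
finger_gap: 0.725
```

```bash
python3 - <<'E'
from h import *
plan([.6097,-.334,.019],-85.56); st=status.read_state(); print(st["finger_gap"],st["ft_force"])
E
```

```text
pos [ 0.6087 -0.3316  0.1504] jaw yaw -85.48 toolx [-0.     0.001 -1.   ] t 48.7
dp mm [131.4   0.9   2.5] 0.08 ('after twist', array([131.4,   0.9,   2.5]))
0.7247625568892013 [-0.66080929  0.87505893 -0.00689593]
```

Request:
play_rows(fingers=[-0.45,-0.45,-0.45,-0.45,-0.45,-0.45,-0.45,-0.45,-0.45], dp=[[0.02,0.001,0.0015],[0.03,0,0],[0.03,0,0],[0.025,0,0],[0.015,0,0],[0.007,0,0],[0.004,0,0],[0,0,0],[0,0,0]], twist=[0,0,0,0,0,0,0,0,0])

```text
time_s: 49.6
ee_pos: [0.6102, -0.3352, 0.0207]
tool_rot: [0.52, 0.48, 0.518, -0.48]
ft_force: [0.0, 1.2, 0.1]
finger_gap: 0.726
```

Request:
play_rows(fingers=[1,1,1,1,1], dp=[[0,0,0],[0,0,0],[0,0,0],[0,0,0],[0,0,0]], twist=[0,0,0,0,0])

```text
time_s: 50.1
ee_pos: [0.6102, -0.3352, 0.0206]
tool_rot: [0.52, 0.48, 0.518, -0.48]
ft_force: [-0.2, 0.9, 5.4]
finger_gap: 0.531
```

```bash
python3 - <<'E'
from h import *
plan([.595,-.061,.083]); st=status.read_state(); print(st["finger_gap"])
E
```

```text
pos [ 0.6102 -0.3352  0.0206] jaw yaw -85.58 toolx [ 0.002 -0.001 -1.   ] t 50.1
dp mm [ -62.8    6.1 -274.5]
0.5313664792328138
```

Request:
play_rows(fingers=[1,1,1,1,1,1,1,1,1,1,1,1], dp=[[-0.01,0,0],[-0.025,0,0],[-0.03,0,-0.01],[0,0.001,-0.03],[0,0.001,-0.034],[0,0.001,-0.034],[0,0.001,-0.034],[0,0.001,-0.034],[0,0.001,-0.034],[0,0,-0.034],[0,0,-0.03],[0,0,0]], twist=[0,0,0,0,0,0,0,0,0,0,0,0])

```text
time_s: 51.3
ee_pos: [0.5935, -0.0573, 0.0843]
tool_rot: [0.519, 0.479, 0.521, -0.479]
ft_force: [0.1, -0.1, -3.0]
finger_gap: 0.532
```

Request:
play_rows(fingers=[1,1,1], dp=[[0,0,0],[0,0,0],[0,0,0]], twist=[0,0,0])

```text
time_s: 51.6
ee_pos: [0.5944, -0.0624, 0.0842]
tool_rot: [0.519, 0.481, 0.519, -0.481]
ft_force: [0.1, -0.7, -1.8]
finger_gap: 0.534
```

```bash
python3 - <<'E'
from h import *
plan([.595,-.061,.022],-85.56); st=status.read_state(); print(st["finger_gap"],st["ft_force"])
E
```

```text
pos [ 0.5944 -0.0624  0.0842] jaw yaw -85.66 toolx [-0. -0. -1.] t 51.6
dp mm [62.2  0.7 -1.4] -0.1 ('after twist', array([62.2,  0.7, -1.4]))
0.5341483097632961 [ 0.08353195 -0.71338374 -1.75483373]
```

Request:
play_rows(fingers=[1,1,1,1,1,1,1], dp=[[0.015,0.0005,-0.001],[0.02,0,0],[0.015,0,0],[0.008,0,0],[0.003,0,0],[0,0,0],[0,0,0]], twist=[0,0,0,0,0,0,0])

```text
time_s: 52.3
ee_pos: [0.5954, -0.0605, 0.024]
tool_rot: [0.519, 0.481, 0.518, -0.48]
ft_force: [0.1, 0.0, -1.7]
finger_gap: 0.529
```

```bash
python3 - <<'E'
from h import *
plan([.595,-.061,.021],-85.56); st=status.read_state(); print(st["finger_gap"],st["ft_force"])
E
```

```text
pos [ 0.5954 -0.0605  0.024 ] jaw yaw -85.59 toolx [ 0.001 -0.    -1.   ] t 52.3
dp mm [ 3.  -0.5  0.5] -0.03 ('after twist', array([ 3. , -0.5,  0.5]))
0.5288596927466201 [ 0.08123498  0.00228727 -1.65718262]
```

Request:
play_rows(fingers=[1,1,1,1,-0.4,-0.4,-0.4,-0.4,-0.4,-0.4,-0.4,-0.4], dp=[[0.001,0,0.0003],[0.001,0,0],[0.0008,0,0],[0,0,0],[0,0,0],[0,0,0],[-0.01,0,0],[-0.025,0,0],[-0.03,0,0],[-0.035,0,0],[-0.03,0,0],[0,0,0]], twist=[0,0,0,0,0,0,0,0,0,0,0,0])

```text
time_s: 53.5
ee_pos: [0.5976, -0.061, 0.1561]
tool_rot: [0.522, 0.482, 0.516, -0.479]
ft_force: [0.2, -0.3, 0.1]
finger_gap: 0.701
```

Request:
play_rows(fingers=[-1,-1,-1,-1,-1,-1,-1,-1,-1], dp=[[-0.025,-0.003,-0.014],[-0.025,-0.003,-0.014],[-0.025,-0.003,-0.014],[-0.025,-0.003,-0.014],[-0.025,-0.003,-0.014],[-0.025,-0.0035,-0.0125],[0,0,0],[0,0,0],[0,0,0]], twist=[0,0,0,0,0,0,0,0,0])

```text
time_s: 54.4
ee_pos: [0.5695, 0.02, 0.2989]
tool_rot: [0.518, 0.48, 0.52, -0.481]
ft_force: [0.3, -0.4, -0.5]
finger_gap: 1.001
```

```bash
cat > chk.py <<'E'
from h import *
plan([.570,.0211,.3016],-85.56)
s,st=snap("wrist"); cv2.imwrite("pics/w13.png",s["color"][:,:,::-1])
d=np.load("w1.npy",allow_pickle=True).item()
A=d["s"]["color"]; B=s["color"]
# template match of each container's top, before vs now, compared as world positions at top height
for n,p,z,h in (("bottle",(201,156),.116,9),("jar",(258,154),.109,20),("can",(319,154),.106,19),("tape",(194,112),.028,13),("tin",(324,119),.026,13),("traycorner",(183,175),.018,9),("traycorner2",(337,175),.018,9)):
    T=A[p[1]-h:p[1]+h+1,p[0]-h:p[0]+h+1]; W=B[p[1]-h-14:p[1]+h+15,p[0]-h-14:p[0]+h+15]
    m=cv2.matchTemplate(W,T,cv2.TM_CCOEFF_NORMED); _,v,_,l=cv2.minMaxLoc(m)
    def sub(a,b,c): return 0 if a+c==2*b else .5*(a-c)/(a-2*b+c)
    x,y=l; fx=x+(sub(m[y,x-1],m[y,x],m[y,x+1]) if 0<x<28 else 0); fy=y+(sub(m[y-1,x],m[y,x],m[y+1,x]) if 0<y<28 else 0)
    o=unproj(d["s"],[p],z,d["st"])[0]; w=unproj(s,[(p[0]+fx-14,p[1]+fy-14)],z,st)[0]
    print(n,round(v,2),"shift mm",((w-o)*1000)[:2].round(1))
E
python3 chk.py
```

```text
pos [0.5695 0.02   0.2989] jaw yaw -85.59 toolx [-0.003 -0.    -1.   ] t 54.4
dp mm [-2.7  0.5 -1. ] -0.03 ('after twist', array([-2.7,  0.5, -1. ]))
bottle 0.99 shift mm [0.8 1.8]
jar 0.97 shift mm [0.2 0.9]
can 0.98 shift mm [0.  0.5]
tape 0.98 shift mm [0.2 0.2]
tin 0.95 shift mm [0.2 0.2]
traycorner 0.99 shift mm [0.4 0.1]
traycorner2 0.99 shift mm [0.4 0.5]
```

View pics/w13.png

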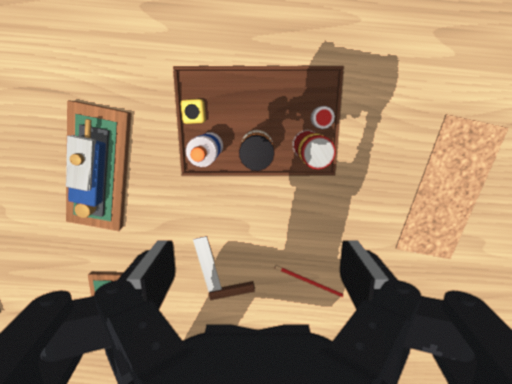

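The last picture shows bottle, jar and can back in the tray, tape and tin in place, an empty mat, and the plane on the felt (offset in view by parallax). The template comparison gives shifts of 0.5 to 2 mm for the containers. I'll let it settle and hand in.

Request:
play_rows(fingers=[-1,-1,-1], dp=[[0,0,0],[0,0,0],[0,0,0]], twist=[0,0,0])

```text
time_s: 54.75
ee_pos: [0.57, 0.0202, 0.3001]
tool_rot: [0.519, 0.48, 0.519, -0.481]
ft_force: [-0.0, 0.3, -0.3]
finger_gap: 1.0
```

```bash
python3 -c "
from workcell import r
print(r.job_done())"
```

```text
the job is handed in; nothing more can be done
None
```

The job is done and handed in at 54.75 s. I moved the can, jar and bottle to the cork mat, laid the plane on the larger rest's felt, then put the bottle, jar and can back.

**Last checks:**
- **Containers:** compared with the first wrist picture, the bottle is off by about 2 mm, the jar by about 1 mm and the can by 0.5 mm. All three are upright.
- **Tape and tin:** both are unmoved, with 0.2 mm apparent shift.
- **Plane:** the picture taken just after release shows it inside the felt on all sides. I did not measure that numerically.

**What disagreed:**
- **Fingertips:** they sit about 30 to 40 mm short of the reported TCP. Because of this the can and jar were first gripped near their tops, and the jar by its lid. My first grip on the bottle closed on its cap, but I noticed before lifting and gripped the body lower. After that all grips were at about the intended height.
- **Felt position:** the first wrist estimate was about 6 mm off along x. I corrected it from close by before setting the plane down.

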